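Close down the jam station

TASK

Close down the jam station at the breakfast buffet: throw the toggle clamp's handle over to release it before touching the block, take the clear dispensing block out of its base and put it in the steel wash pan, and then flip the empty clamp shut again. Also stand every fallen preserve jar upright, lid up, between the rails of the wooden stock lane, where one jar still stands. Leave the cup, sugar jar and plate beyond as they are.

Things in the scene. Friction and masses are not known exactly. Their poses are not given: they have to be found in the camera images.
- fixture: fixed dispenser base: dark steel plate, x -50 to 125, y +-45, z 0 to 12 mm. Origin on the counter under the middle of the block's seat, which lies on the plate between two end stops (8 mm high, across x at +-37 mm; y sides open). Toggle clamp on the +x end between steel cheeks (x 63 to 103, up to z 72 mm): handle pivot at (88, 0, 62) mm, arm pivot at (75, 0, 58) mm, both hinged about y
- clamp_handle (a joint): handle angle, rad. 0 = shut: handle up, leaning 0.15 rad towards the block (-x), arm over the block (do not force the block out from under it). Grows as the handle is thrown to +x, away from the block; 1.6 = open stop: handle nearly level, arm upright. A spring drives it away from 0.55 (centre) to either stop, where it stays; 4 to 9 N at the grip carries it over
- handle_grip (a point): point on the axis of the handle's black round rubber grip (20 mm diameter, 60 mm long), 88 mm from the pivot and 22 mm from the grip's end
- block: loose clear acrylic dispensing block, 64 (x) x 44 (y) x 40 (z) mm, about 0.3 kg, with a round steel tap on its -x face that stands out 20 mm (22 mm diameter, axis 27 mm above the underside). Origin at the centre of its underside; at the start it sits in the seat with its axes along those of the base
- block_mid (a point): the middle of the acrylic block, 20 mm above its origin
- pan: fixed open steel wash pan, 210 (x) x 170 (y) x 45 (z) mm outside, walls 4 mm, floor about 4 mm thick; origin under its centre, on the counter
- lane: fixed stock lane: wooden board 510 mm long along its y axis and 168 mm wide along x, top 6 mm above the counter, with a steel rail along each long side, inner faces at x = +-80 mm, tops 6 mm above the wood. Origin under its centre, on the counter
- jar1: square preserve jar, all alike: amber glass body 40 x 40 x 62 mm with paper label, round metal lid 36 mm wide on top, 84 mm tall in all, about 0.16 kg. Origin at its middle, 42 mm from base and lid top; z points from base to lid, x and y are normal to the flat sides. Lies fallen across the lane at the start, or is absent.
- jar2: square preserve jar, all alike: amber glass body 40 x 40 x 62 mm with paper label, round metal lid 36 mm wide on top, 84 mm tall in all, about 0.16 kg. Origin at its middle, 42 mm from base and lid top; z points from base to lid, x and y are normal to the flat sides. Lies fallen across the lane at the start, or is absent.
- jar3: square preserve jar, all alike: amber glass body 40 x 40 x 62 mm with paper label, round metal lid 36 mm wide on top, 84 mm tall in all, about 0.16 kg. Origin at its middle, 42 mm from base and lid top; z points from base to lid, x and y are normal to the flat sides. Lies fallen across the lane at the start, or is absent.
- jar4: square preserve jar, all alike: amber glass body 40 x 40 x 62 mm with paper label, round metal lid 36 mm wide on top, 84 mm tall in all, about 0.16 kg. Origin at its middle, 42 mm from base and lid top; z points from base to lid, x and y are normal to the flat sides. Lies fallen across the lane at the start, or is absent.
- jar5: square preserve jar, all alike: amber glass body 40 x 40 x 62 mm with paper label, round metal lid 36 mm wide on top, 84 mm tall in all, about 0.16 kg. Origin at its middle, 42 mm from base and lid top; z points from base to lid, x and y are normal to the flat sides. Stands upright in the lane at the start.
- cup: bystander: white mug, 80 mm wide, 75 mm tall, origin under its centre
- sugar: bystander: glass sugar jar, 68 mm wide, 100 mm tall, origin under its centre
- plate: bystander: white plate, 170 mm wide, origin under its centre
Things that resemble listed ones, but are neither listed nor needed, are in the scene too. Leave any green look-alike of the jar1 alone.

How it is judged:
By the outcome, as a careful person would: the job done as asked, in the order asked, and still so for the second after the job is handed in, with the robot touching nothing.
Of jar1, jar2, jar3, jar4 only 3 to 4 are there at a start; the rules pass over those that are not, and their reading is None.
At some moment in a run one of jar1, jar2, jar3, jar4 may be knocked a few centimetres aside while the robot is not near it.
Once in a run the grip may slacken for a moment while it holds something.
It also fails if it takes over 210 s, if anything falls off the work surface, if the arm or the gripper's body presses on something with over 40 N, if the wrist force passes 120 N, or if a joint passes its speed limit or range.

ROBOT

A 7-joint arm with a two-finger parallel gripper is mounted at the origin on the work surface. World frame = base frame: x ahead of the robot, y to its left, z up, the work surface at z = 0. Lengths are in m, angles in rad, forces in N, time in s.
With the tool pointing down it reaches from about 0.425 to 0.925 m from the base axis. Payload 6.8 kg.
Tool frame: the origin (TCP) lies at the very end of the fingers, on their centre line; the grasp point (between the pads) lies bot.hold_point_z behind it (bot.hold_point_z is the distance from the TCP to the grasp point, in m); x points along the fingers, z is the direction in which the jaws open and shut, and the axes are right-handed (so a half turn about x gives the same grasp; the last joint's range is limited). The gripper opens to 85 mm and grips with 20 to 120 N. Pads are 22 mm wide; open, the fingers measure 114 mm over their backs; the gripper's body (76 mm by 85 mm) begins 54 mm behind the grasp point. The pads swing forward as they close: fully open they stand 13 mm farther back than shut.
Start: joints at [-1.407, 0.477, 0.022, 1.555, -0.011, 1.109, -0.083], TCP at [0.181, 0.65, 0.231] pointing down, gripper open.
Joint ranges: [-2.96, 2.96], [-0.34, 2.1], [-1.41, 1.46], [0.24, 2.44], [-1.37, 4.51], [0.17, 1.92], [-2.96, 2.96]. Speed limits (rad/s): [2.39, 2.39, 3.14, 3.14, 3.14, 3.14, 3.14].

INTERFACE

Orientations are given as a unit quaternion [w, x, y, z].
In Python, from station import bot gives the robot as it stands.
- The arm moves only by the tool drive_tool, never from a script. Its arguments are lists of equal length, an entry for each row: "slide": the shift along the world's x, y, z in mm, a list of three; "turn": the turn, a rotation vector about the world's x, y, z in rad, a list of three; "gripper": the opening, from 0 (shut) to 1 (fully open). A call has 1 to 10 rows; each row is the pose to reach, as a shift and turn from the pose measured when the call began; what a row does not reach only later rows make up. A row lasts 1/10 s, in which the tool goes at most 50 mm and 8.59 degrees, less where a joint would pass 70% of its speed; a pose out of reach is approached as far as the arm can. A call with a gripper value outside its range is refused whole. The fingers move at their own pace and stop on an object; "squeeze" is the grip in N (left out, the last holds). Time passes only in rows, so rows that repeat a pose let the fingers close. It gives the time, the measured TCP pose, the force and the opening at its end, in the units of the state.
- bot.get_obs(): the state, without advancing time (a new reading comes with each control period).
- bot.read_camera(name): name is "scene" or "top"; returns a dict with "color" (480x640x3 uint8, red, green, blue), "fovy" (degrees; the focal length in pixels is half the picture's height over the tangent of half this angle, whatever the lens; pixels are square), "cx", "cy" (the principal point, pixels), "R" (3x3) and "t" (3): a world point X has camera coordinates R X + t. Camera axes: x right, y down, z forward; pixel columns grow to the right and rows downward; lengths in m; the calibration is good to about 2 mm. A picture is of the moment at which its call begins. There is no depth.
- bot.hand_in(): hands the job in, once; it reports no verdict.
The state is a dict: "t": time; "q": joint angles; "joint_vel": joint speeds; "joint_torque": joint torques, N m; "eef_pos": TCP position; "tool_rot": TCP orientation; "contact_force": force on the tool from outside, world axes, zero at the start; "torque": the same for the moment, N m; "gripper_width": opening from 0.0 (shut) to 1.0 (fully open).
Only numpy, scipy, OpenCV 4.12 (cv2) and the standard library are available. Lean on these libraries where they do the work, as an engineer would, in place of code of your own. Each camera call takes 0.05 s, during which the arm holds its last target.

## Working session

There is one attempt and no reset: what is moved stays moved. The work goes in short steps, Python scripts to look and compute and a tool call to move; the robot and the scene stay as the last step left them, time stands still between calls to the robot, and variables do not carry over. Pictures are saved under pics/ and viewed, and the job is handed in when it is done.

Besides the shell and the picture viewer there is one more tool, called after "Call:" as name(argument=value, ...) on one line, values as JSON. drive_tool: Moves the arm, as the interface text tells. Its arguments: {"type":"object","properties":{"slide":{"type":"array"},"turn":{"type":"array"},"gripper":{"type":"array"},"squeeze":{"type":"number"}},"required":["slide","turn","gripper"]}

```bash
mkdir -p pics; ls
cat > h.py <<'E'
import numpy as np, cv2
from station import bot
def cam(n, fn=None):
    c=bot.read_camera(n)
    c['f']=240/np.tan(np.radians(c['fovy'])/2)
    if fn: cv2.imwrite('pics/'+fn,cv2.cvtColor(c['color'],cv2.COLOR_RGB2BGR))
    return c
def ray(c,u,v):
    R=np.array(c['R']);t=np.array(c['t'])
    d=R.T@np.array([(u-c['cx'])/c['f'],(v-c['cy'])/c['f'],1]); return -R.T@t,d
def onz(c,u,v,z):
    o,d=ray(c,u,v); return o+d*(z-o[2])/d[2]
def proj(c,X):
    p=np.array(c['R'])@np.array(X)+np.array(c['t']); return p[0]/p[2]*c['f']+c['cx'],p[1]/p[2]*c['f']+c['cy']
E
python3 - <<'E'
from h import *
for n in ['scene','top']:
    c=cam(n,n+'0.png'); print(n,c['fovy'],c['cx'],c['cy'],c['R'],c['t'], c['color'].shape, [k for k in c])
o=bot.get_obs(); print(o, bot.hold_point_z)
E
```

```text
pics
scene 54.300979530901174 319.2517475322789 239.6157551975208 [[ 2.92039970e-01  9.56405803e-01  7.71686011e-04]
 [ 8.23728212e-01 -2.51116504e-01 -5.08342732e-01]
 [-4.85988156e-01  1.49092056e-01 -8.61154499e-01]] [-0.15587385 -0.40692204  1.45150809] (480, 640, 3) ['color', 'fovy', 'cx', 'cy', 'R', 't', 'f']
top 47.91190795657525 314.08922732130196 235.27603079666187 [[-0.01943797 -0.99976543  0.00955224]
 [-0.99301981  0.01819338 -0.11653604]
 [ 0.11633491 -0.01175079 -0.99314053]] [-0.01010399  0.59387249  1.32849287] (480, 640, 3) ['color', 'fovy', 'cx', 'cy', 'R', 't', 'f']
{'t': 0.1, 'q': array([-1.40709593,  0.47771542,  0.02236072,  1.55634753, -0.01151548,
        1.10927795, -0.08309764]), 'joint_vel': array([-9.88949773e-05, -2.72897991e-03,  6.79798830e-04, -2.61854112e-03,
       -1.25393923e-03,  1.73220437e-04,  1.47330953e-03]), 'joint_torque': array([ 4.07086642e-03, -5.97763610e+01,  1.61367640e+00, -2.81954366e+01,
        1.28630310e-02,  4.98736248e-03,  1.62568689e-06]), 'eef_pos': array([0.18109014, 0.64970978, 0.23042676]), 'tool_rot': array([ 0.56269984, -0.42802553,  0.56356205,  0.42727141]), 'contact_force': array([-0.06993403, -0.58432037, -0.80876981]), 'torque': array([ 0.03463306, -0.02423651, -0.00660477]), 'gripper_width': 0.9985901201983227} 0.0187
```

View pics/scene0.png

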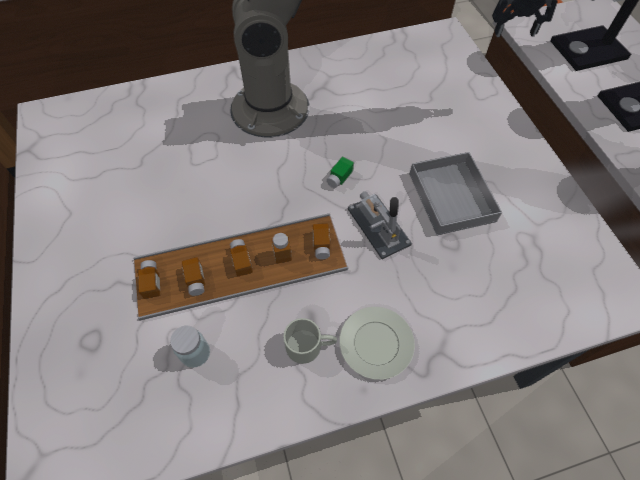

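View pics/top0.png

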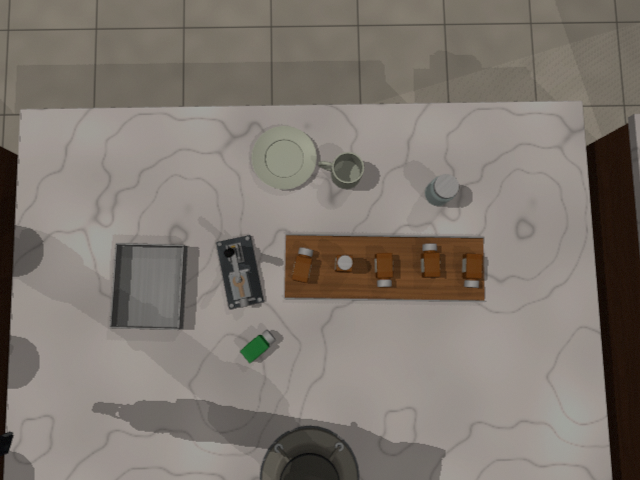

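Both views: pan at top (150,285), fixture at (240,272), green look-alike at (257,347), lane from (285,235) to (485,300). The fallen amber jars are at top (302,265), (384,268), (431,262), (473,268), and the standing jar5 is at (345,263). Cup is at (347,170), sugar at (443,190), plate at (284,158).

Run:
```python
from h import *
for n,b in [('top',(205,225,145,120)),('top',(280,225,220,85)),('scene',(320,140,200,130)),('scene',(125,205,230,115))]:
    c=cam(n)
    x,y,w,h=b; im=cv2.cvtColor(c['color'],cv2.COLOR_RGB2BGR)[y:y+h,x:x+w]
    s=790//w; s=min(s,595//h); im=cv2.resize(im,None,fx=s,fy=s,interpolation=cv2.INTER_CUBIC)
    cv2.imwrite(f'pics/crop_{n}_{x}.png',im); print(n,x,y,s)
```

```text
top 205 225 4
top 280 225 3
scene 320 140 3
scene 125 205 3
```

View pics/crop_top_205.png

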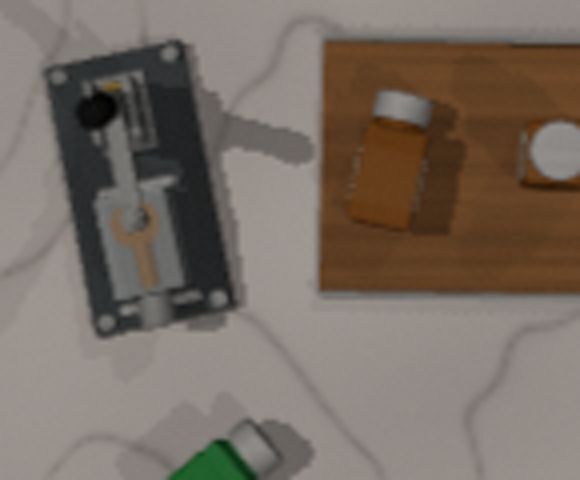

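View pics/crop_top_280.png

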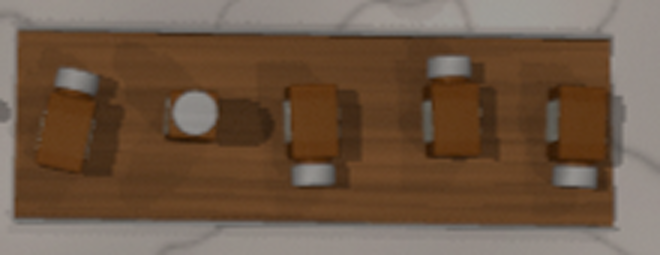

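View pics/crop_scene_320.png

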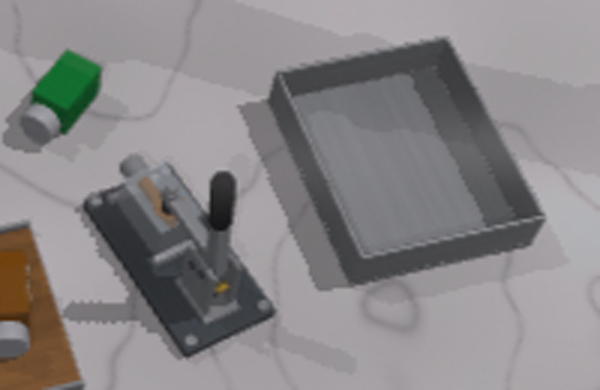

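View pics/crop_scene_125.png

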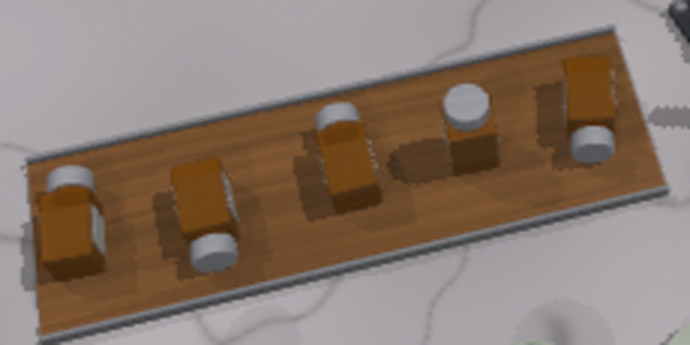

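```bash
cat >> h.py <<'E'
def masks(img):
    hsv=cv2.cvtColor(img,cv2.COLOR_RGB2HSV); return hsv
E
python3 - <<'E'
from h import *
from scipy.spatial.transform import Rotation as Ro
o=bot.get_obs(); q=o['tool_rot']; print(Ro.from_quat([q[1],q[2],q[3],q[0]]).as_matrix().round(3))
c=cam('top'); img=c['color']; hsv=masks(img)
for p in [(302,270),(384,262),(431,265),(473,265),(320,290),(330,245),(228,275),(258,285),(165,280),(304,252)]:
    print(p,img[p[1],p[0]],hsv[p[1],p[0]])
# lane edges
wood=((hsv[...,0]<20)&(hsv[...,1]>100)).astype(np.uint8)
wood[:, :270]=0; wood[:200]=0; wood[320:]=0; wood[:,500:]=0
cs,_=cv2.findContours(wood,0,1); k=max(cs,key=cv2.contourArea); r=cv2.minAreaRect(k); b=cv2.boxPoints(r)
W=np.array([onz(c,*p,0.006) for p in b]); print('lane',r,W.round(3),W.mean(0).round(4))
pl=(hsv[...,2]<75).astype(np.uint8); pl[:, :205]=0;pl[:,275:]=0;pl[:228]=0;pl[318:]=0
cs,_=cv2.findContours(pl,0,1); k=max(cs,key=cv2.contourArea); r=cv2.minAreaRect(cv2.convexHull(k)); b=cv2.boxPoints(r)
W=np.array([onz(c,*p,0.012) for p in b]); print('plate',r,W.round(4),W.mean(0).round(4))
E
```

```text
[[-0.    -0.963  0.268]
 [-0.001  0.268  0.963]
 [-1.    -0.    -0.001]]
(302, 270) [103  64  28] [ 14 186 103]
(384, 262) [99 60 27] [ 14 185  99]
(431, 265) [98 59 23] [ 14 195  98]
(473, 265) [94 55 18] [ 15 206  94]
(320, 290) [88 57 32] [ 13 162  88]
(330, 245) [96 63 36] [ 14 159  96]
(228, 275) [69 71 71] [90  7 71]
(258, 285) [33 34 36] [110  21  36]
(165, 280) [120 117 115] [ 12  11 120]
(304, 252) [142 139 136] [ 15  11 142]
lane ((384.25592041015625, 267.3545837402344), (198.41073608398438, 62.097564697265625), 0.8550974130630493) [[ 0.441  0.056  0.006]
 [ 0.599  0.052  0.006]
 [ 0.582 -0.46   0.006]
 [ 0.423 -0.449  0.006]] [ 0.5114 -0.2002  0.006 ]
plate ((239.53846740722656, 271.6922912597656), (68.64064025878906, 35.69313430786133), 78.69007110595703) [[0.5847 0.2314 0.012 ]
 [0.6011 0.1419 0.012 ]
 [0.4292 0.1089 0.012 ]
 [0.4134 0.1972 0.012 ]] [0.5071 0.1698 0.012 ]
```

Run:
```python
from h import *
for n,u,v in [('top',150,285)]:
    c=cam('top')
    for name,px in dict(panTL=(117,244),panTR=(186,245),panBR=(183,328),panBL=(111,327)).items(): print(name,onz(c,*px,.045).round(3))
# jar masks
for n,roi in [('top',(285,235,200,65)),('scene',(130,215,215,100))]:
    c=cam(n); x,y,w,h=roi; s=4
    hsv=masks(c['color'])[y:y+h,x:x+w]
    m=((hsv[...,0]<20)&(hsv[...,1]>195)).astype(np.uint8)*255
    cv2.imwrite(f'pics/mask_{n}.png',cv2.resize(m,None,fx=3,fy=3,interpolation=0))
    print(np.histogram(hsv[...,1],bins=16,range=(0,256))[0])
```

```text
panTL [0.579 0.47  0.045]
panTR [0.574 0.299 0.045]
panBR [0.37  0.304 0.045]
panBL [0.376 0.48  0.045]
[ 628  324  120  151  141  101  148  108  161 2830 6479  505  932  343
   27    2]
[10528   131    80   112   123    99    97   174   423  7670   194   266
  1134   344   125     0]
```

```bash
cat >> h.py <<'E'
def comps(n,roi,thr=178,save=None):
    c=cam(n); x,y,w,h=roi; hsv=cv2.cvtColor(cv2.GaussianBlur(c['color'],(3,3),0),cv2.COLOR_RGB2HSV)
    m=np.zeros(hsv.shape[:2],np.uint8); m[y:y+h,x:x+w]=(((hsv[...,0]<22)&(hsv[...,1]>thr))*255).astype(np.uint8)[y:y+h,x:x+w]
    m=cv2.morphologyEx(m,cv2.MORPH_OPEN,np.ones((2,2),np.uint8))
    l=np.zeros_like(m); l[y:y+h,x:x+w]=((hsv[...,1]<60)*255).astype(np.uint8)[y:y+h,x:x+w]
    if save: cv2.imwrite('pics/'+save,cv2.resize(np.dstack([m,l,m*0])[y:y+h,x:x+w],None,fx=3,fy=3,interpolation=0))
    out=[]
    for mm,nm,a0 in ((m,'body',60),(l,'lid',30)):
        cs,_=cv2.findContours(mm,0,1)
        for k in cs:
            a=cv2.contourArea(k)
            if a>a0:
                r=cv2.minAreaRect(k); out.append((nm,a,r))
    return c,out
E
python3 - <<'E'
from h import *
for n,roi in [('top',(288,238,196,60)),('scene',(130,215,215,100))]:
    c,o=comps(n,roi,save=f'mask_{n}.png')
    for nm,a,r in sorted(o,key=lambda t:t[2][0][0]): print(n,nm,a,np.round(r[0],1),np.round(r[1],1),round(r[2],1),onz(c,*r[0],.046 if nm=='body' else .03).round(3)[:2])
E
```

```text
top body 341.5 [302.7 269.4] [16.6 26.3] 9.5 [0.507 0.009]
top lid 66.5 [305.4 251.1] [13.3  6.4] 12.5 [0.554 0.001]
top lid 144.0 [344.5 262. ] [13.4 13.4] 45.0 [ 0.525 -0.097]
top lid 72.0 [383.5 283. ] [ 6. 13.] 90.0 [ 0.47  -0.193]
top body 356.0 [384.5 266. ] [26. 17.] 90.0 [ 0.512 -0.195]
top lid 64.0 [429.5 247. ] [ 6. 13.] 90.0 [ 0.559 -0.313]
top body 377.5 [431.5 265.1] [26.3 18.2] 87.0 [ 0.512 -0.312]
top lid 70.0 [471. 283.] [ 6. 14.] 90.0 [ 0.466 -0.413]
top body 377.5 [472.5 266.5] [25. 19.] 90.0 [ 0.507 -0.415]
scene lid 74.5 [147.8 263.4] [ 7.3 14.7] 81.3 [ 0.457 -0.414]
scene body 441.5 [147.9 283.6] [29.4 20.5] 79.7 [ 0.521 -0.416]
scene body 352.5 [192.9 271.3] [25.3 18. ] 78.7 [ 0.519 -0.31 ]
scene lid 147.5 [195.5 289. ] [12. 15.] 90.0 [ 0.559 -0.314]
scene lid 62.0 [236.4 242.5] [ 6.4 13.6] 74.7 [ 0.462 -0.195]
scene lid 4966.0 [237.  264.5] [ 99. 214.] 90.0 [ 0.523 -0.206]
scene body 383.0 [242.  261.2] [28.4 16.2] 74.5 [ 0.527 -0.193]
scene lid 4502.5 [246.5 290.5] [ 47. 195.] 90.0 [ 0.598 -0.199]
scene lid 165.0 [280. 240.] [14. 14.] 90.0 [ 0.487 -0.089]
scene lid 132.5 [322.  252.5] [11. 14.] 90.0 [0.552 0.002]
scene body 287.0 [322.2 235.3] [22.4 15.3] 84.8 [0.514 0.014]
```

Candidates for a fallen jar: amber at top (302,265), (384,268), (431,262) and (473,268) are targets. Green at (257,347) is a look-alike to leave. Amber (345,263) is the standing jar5. Handle: the black grip at top (229,252); dark blobs at the left edge are outside the work surface. The crops confirm this, so I start with the clamp handle.

Call:
drive_tool(slide=[[40,-40,30],[80,-80,60],[120,-120,70],[160,-160,70],[190,-200,70],[220,-240,70],[240,-280,70],[255,-320,70],[270,-360,70],[285,-400,70]], turn=[[0,0,0.05],[0,0,0.1],[0,0,0.15],[0,0,0.2],[0,0,0.25],[0,0,0.3],[0,0,0.35],[0,0,0.4],[0,0,0.45],[0,0,0.46]], gripper=[0,0,0,0,0,0,0,0,0,0], squeeze=30)

```text
t: 1.6
eef_pos: [0.4627, 0.2593, 0.3016]
tool_rot: [-0.451, 0.545, -0.45, -0.545]
contact_force: [0.2, 0.5, 0.5]
gripper_width: -0.002
```

Call:
drive_tool(slide=[[16,-46,0],[28,-92,0],[28,-92,-30],[28,-92,-70],[28,-92,-110],[28,-92,-140],[28,-92,-160],[28,-92,-164]], turn=[[0,0,0],[0,0,0],[0,0,0],[0,0,0],[0,0,0],[0,0,0],[0,0,0],[0,0,0]], gripper=[0,0,0,0,0,0,0,0])

```text
t: 2.4
eef_pos: [0.4891, 0.1667, 0.1355]
tool_rot: [0.449, -0.545, 0.452, 0.546]
contact_force: [-1.0, -0.3, 0.3]
gripper_width: -0.001
```

```bash
cat >> h.py <<'E'
from scipy.spatial.transform import Rotation as Ro
def st():
    o=bot.get_obs(); q=o['tool_rot']; M=Ro.from_quat([q[1],q[2],q[3],q[0]]).as_matrix()
    print('t',round(o['t'],2),'p',o['eef_pos'].round(4),'hold',(o['eef_pos']-bot.hold_point_z*M[:,0]).round(4),'q',o['q'].round(2),'F',o['contact_force'].round(1),'g',round(o['gripper_width'],3)); print(M.round(3)); return o,M
def crop(n,b,fn,s):
    c=cam(n); x,y,w,h=b; im=cv2.cvtColor(c['color'],cv2.COLOR_RGB2BGR)[y:y+h,x:x+w]
    cv2.imwrite('pics/'+fn,cv2.resize(im,None,fx=s,fy=s,interpolation=cv2.INTER_CUBIC)); return c
E
python3 -c "
from h import *
st(); crop('scene',(300,100,200,150),'c1s.png',4); crop('top',(150,200,150,120),'c1t.png',4)"
```

```text
t 2.4 p [0.4891 0.1667 0.1355] hold [0.4891 0.1667 0.1542] q [-0.61  0.34  0.19  2.03 -0.09  0.78  1.4 ] F [-1.  -0.3  0.3] g -0.001
[[-0.003 -0.982 -0.188]
 [-0.001 -0.188  0.982]
 [-1.     0.003 -0.001]]
```

View pics/c1s.png

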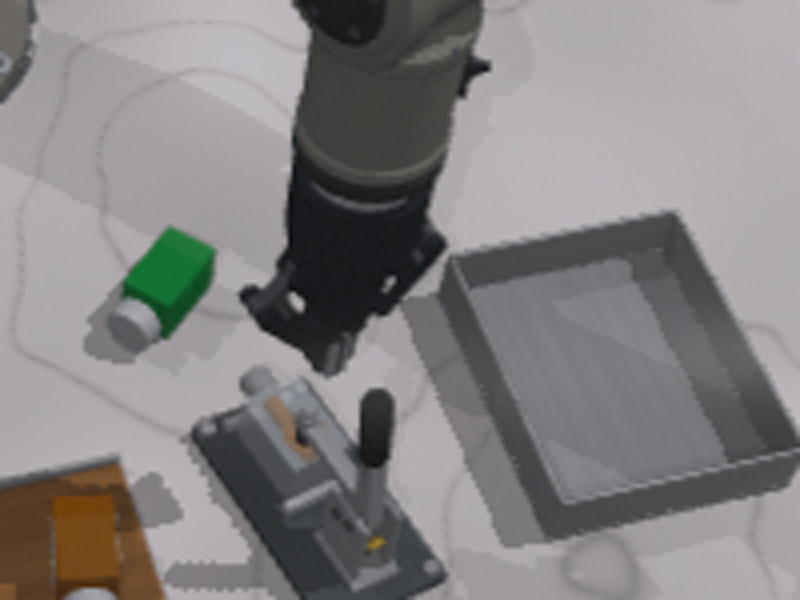

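View pics/c1t.png

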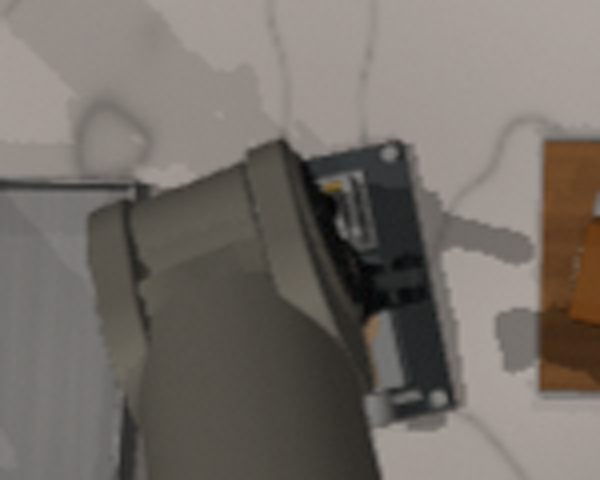

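The gripper is at fixture x≈19, in front of the handle, which the scene crop shows at about (375,430). Pushing it along the fixture's +x.

Call:
drive_tool(slide=[[14,3,0],[24,5,0],[33,6,0],[43,8,0],[53,10,0],[63,12,-1],[73,14,-3],[83,16,-5],[92,18,-7],[98,19,-9]], turn=[[0,0,0],[0,0,0],[0,0,0],[0,0,0],[0,0,0],[0,0,0],[0,0,0],[0,0,0],[0,0,0],[0,0,0]], gripper=[0,0,0,0,0,0,0,0,0,0])

```text
t: 3.5
eef_pos: [0.59, 0.1867, 0.1286]
tool_rot: [-0.451, 0.545, -0.45, -0.545]
contact_force: [-0.3, 0.3, -0.4]
gripper_width: -0.003
```

```bash
python3 -c "
from h import *
st(); crop('scene',(300,100,200,150),'c2s.png',4)"
```

```text
t 3.5 p [0.59   0.1867 0.1286] hold [0.59   0.1867 0.1473] q [-0.55  0.5   0.19  1.8  -0.12  0.85  1.46] F [-0.3  0.3 -0.4] g -0.003
[[ 0.001 -0.982 -0.188]
 [ 0.001 -0.188  0.982]
 [-1.    -0.001  0.   ]]
```

View pics/c2s.png

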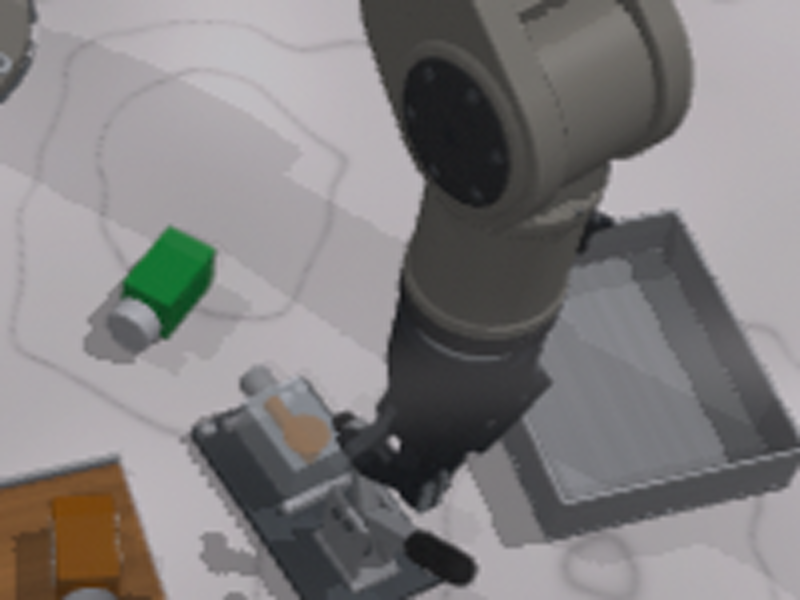

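Handle is thrown open (grip lies level at crop (440,555)). Lifting straight up, then moving over the block.

Call:
drive_tool(slide=[[0,0,45],[0,0,90],[0,0,130],[0,0,165],[-40,-8,165],[-80,-16,165],[-115,-22,165],[-126,-25,165],[-126,-25,165]], turn=[[0,0,0],[0,0,0],[0,0,0],[0,0,0],[0,0,0],[0,0,0],[0,0,0],[0,0,0],[0,0,0]], gripper=[0,0,0,0,0,0.5,1,1,1])

```text
t: 4.45
eef_pos: [0.4635, 0.1615, 0.2937]
tool_rot: [-0.451, 0.545, -0.45, -0.545]
contact_force: [0.8, 0.1, 0.1]
gripper_width: 0.681
```

```bash
python3 -c "
from h import *
st(); crop('scene',(300,100,200,150),'c3s.png',4); crop('top',(150,200,150,120),'c3t.png',4)"
```

```text
t 4.45 p [0.4635 0.1615 0.2937] hold [0.4635 0.1615 0.3124] q [-0.65  0.11  0.2   1.92 -0.02  1.12  1.32] F [0.8 0.1 0.1] g 0.681
[[ 0.002 -0.982 -0.189]
 [ 0.001 -0.189  0.982]
 [-1.    -0.002  0.001]]
```

View pics/c3s.png

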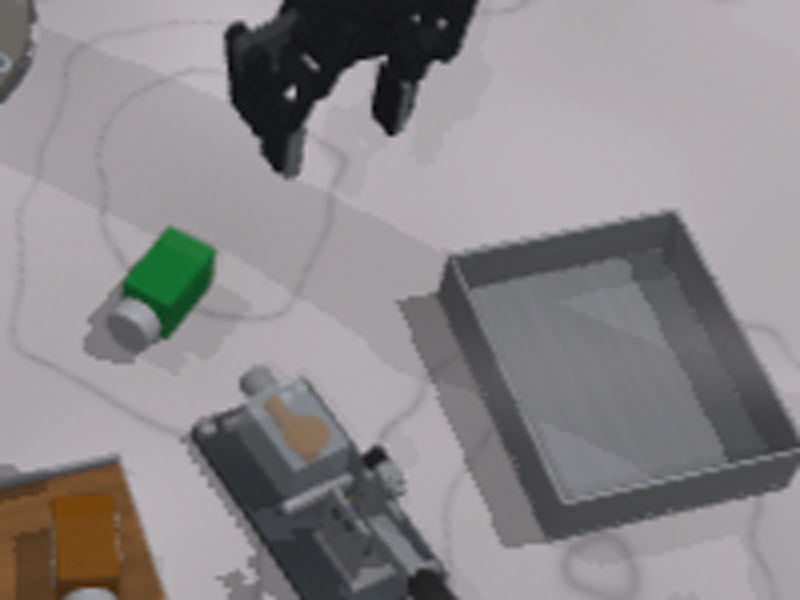

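View pics/c3t.png

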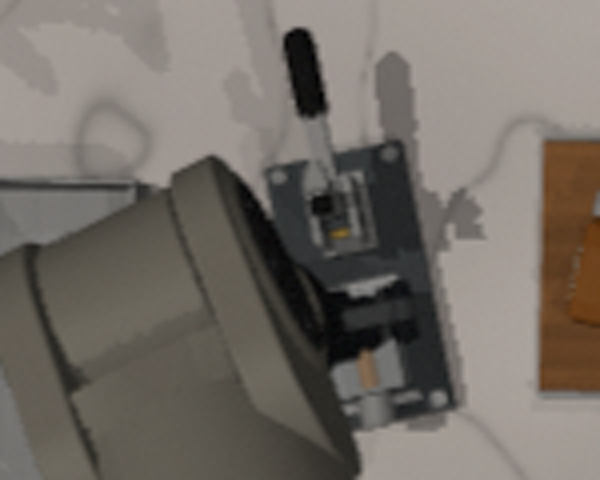

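Clamp arm upright, block clear in its seat at scene crop (300,430). Descending on it.

Call:
drive_tool(slide=[[1,0,-40],[1,0,-85],[1,0,-130],[1,0,-170],[1,0,-205],[1,0,-235],[1,0,-255],[1,0,-267],[1,0,-271],[1,0,-271]], turn=[[0,0,0],[0,0,0],[0,0,0],[0,0,0],[0,0,0],[0,0,0],[0,0,0],[0,0,0],[0,0,0],[0,0,0]], gripper=[1,1,1,1,1,1,1,1,1,1])

```text
t: 5.55
eef_pos: [0.4671, 0.162, 0.0224]
tool_rot: [-0.451, 0.546, -0.45, -0.544]
contact_force: [1.3, -0.3, 0.5]
gripper_width: 0.998
```

Call:
drive_tool(slide=[[0,0,0],[0,0,0],[0,0,0],[0,0,0],[0,0,0],[0,0,0]], turn=[[0,0,0],[0,0,0],[0,0,0],[0,0,0],[0,0,0],[0,0,0]], gripper=[0.3,0.1,0.1,0.1,0.1,0.1], squeeze=50)

```text
t: 6.15
eef_pos: [0.4678, 0.1624, 0.0235]
tool_rot: [-0.452, 0.546, -0.449, -0.544]
contact_force: [-1.7, -0.3, 6.0]
gripper_width: 0.509
```

```bash
python3 -c "
from h import *
st(); crop('scene',(300,100,200,150),'c4s.png',4)"
```

```text
t 6.15 p [0.4678 0.1624 0.0235] hold [0.4677 0.1623 0.0422] q [-0.58  0.5   0.14  2.14 -0.14  0.5   1.43] F [-1.7 -0.3  6. ] g 0.509
[[ 0.004 -0.982 -0.188]
 [ 0.002 -0.188  0.982]
 [-1.    -0.005  0.001]]
```

View pics/c4s.png

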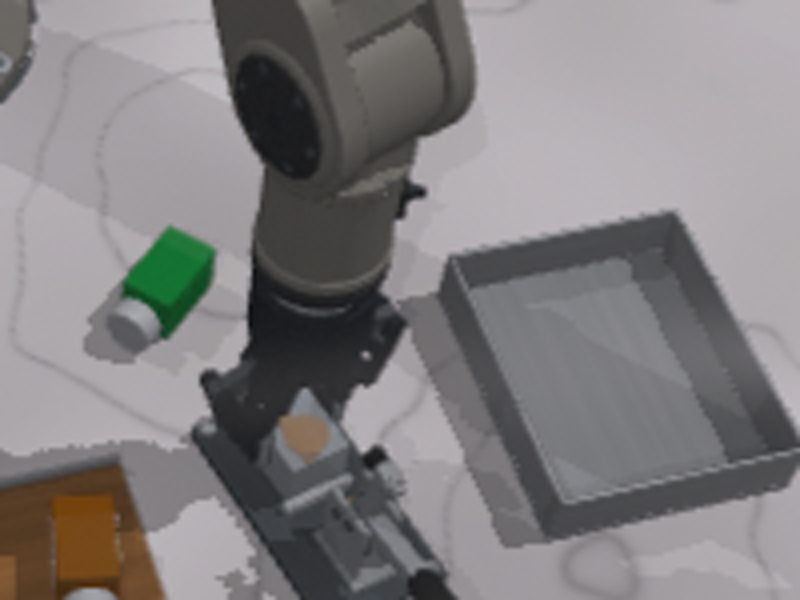

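Call:
drive_tool(slide=[[0,0,12],[0,0,35],[0,0,65],[0,0,90],[2,35,92],[4,80,92],[5,125,92],[6,170,92],[7,210,92],[8,226,92]], turn=[[0,0,0],[0,0,0],[0,0,0],[0,0,0],[0,0,-0.05],[0,0,-0.1],[0,0,-0.15],[0,0,-0.2],[0,0,-0.2],[0,0,-0.2]], gripper=[0.1,0.1,0.1,0.1,0.1,0.1,0.1,0.1,0.1,0.1])

```text
t: 7.2
eef_pos: [0.4741, 0.3939, 0.1162]
tool_rot: [0.503, -0.499, 0.499, 0.498]
contact_force: [0.1, 0.4, -2.1]
gripper_width: 0.506
```

```bash
python3 -c "
from h import *
st(); crop('scene',(300,100,200,150),'c5s.png',4)"
```

```text
t 7.2 p [0.4741 0.3939 0.1162] hold [0.474  0.3938 0.1349] q [-0.94  0.51  0.19  1.82 -0.13  0.82  0.88] F [ 0.1  0.4 -2.1] g 0.506
[[ 0.005 -1.     0.005]
 [ 0.004  0.005  1.   ]
 [-1.    -0.005  0.004]]
```

View pics/c5s.png

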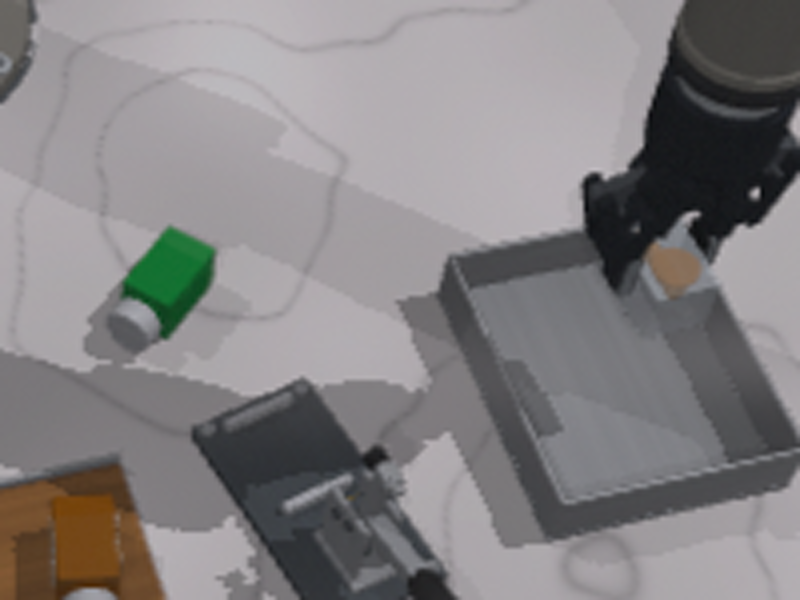

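Block held (crop (675,265)) above the pan, seat empty. Lowering.

Call:
drive_tool(slide=[[5,-6,-25],[8,-6,-55],[8,-6,-75],[8,-6,-88],[8,-6,-95],[8,-6,-98],[8,-6,-99],[8,-6,-99]], turn=[[0,0,0],[0,0,0],[0,0,0],[0,0,0],[0,0,0],[0,0,0],[0,0,0],[0,0,0]], gripper=[0.1,0.1,0.1,0.1,0.1,0.1,0.1,0.1])

```text
t: 8.05
eef_pos: [0.4827, 0.3893, 0.018]
tool_rot: [0.504, -0.499, 0.498, 0.499]
contact_force: [-0.0, -0.4, -3.1]
gripper_width: 0.5
```

Call:
drive_tool(slide=[[0,0,-1],[0,0,-2],[0,0,-3],[0,0,-3]], turn=[[0,0,0],[0,0,0],[0,0,0],[0,0,0]], gripper=[0.1,0.1,0.1,0.1])

```text
t: 8.45
eef_pos: [0.483, 0.3895, 0.0157]
tool_rot: [0.504, -0.499, 0.498, 0.499]
contact_force: [-0.7, 1.3, 4.1]
gripper_width: 0.505
```

Contact with the floor (+4 N). Release and lift.

Call:
drive_tool(slide=[[0,0,0],[0,0,0],[0,0,0],[0,0,0],[0,0,15],[0,0,50],[0,0,95],[0,0,140],[0,0,185],[0,0,225]], turn=[[0,0,0],[0,0,0],[0,0,0],[0,0,0],[0,0,0],[0,0,0],[0,0,0],[0,0,0],[0,0,0],[0,0,0]], gripper=[0.6,0.75,0.85,0.9,0.9,0.9,0.9,0.9,0.9,0.9])

```text
t: 9.45
eef_pos: [0.4832, 0.3894, 0.2445]
tool_rot: [0.505, -0.499, 0.497, 0.499]
contact_force: [0.1, 1.3, 0.1]
gripper_width: 0.9
```

```bash
python3 -c "
from h import *
st(); c=crop('top',(90,200,200,150),'c6t.png',4); crop('scene',(300,100,200,150),'c6s.png',4)"
```

```text
t 9.45 p [0.4832 0.3894 0.2445] hold [0.483  0.3893 0.2632] q [-0.95  0.37  0.23  1.7  -0.09  1.07  0.87] F [0.1 1.3 0.1] g 0.9
[[ 0.008 -1.     0.005]
 [ 0.008  0.005  1.   ]
 [-1.    -0.008  0.008]]
```

View pics/c6s.png

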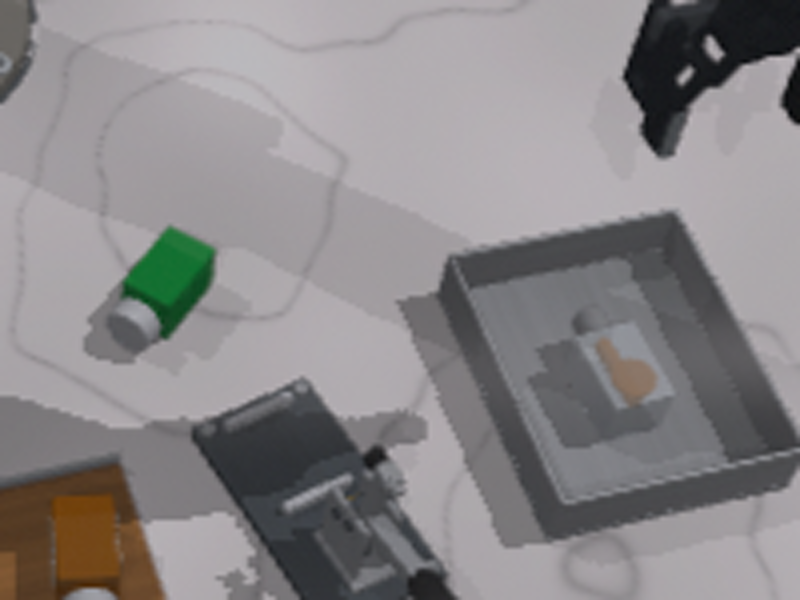

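View pics/c6t.png

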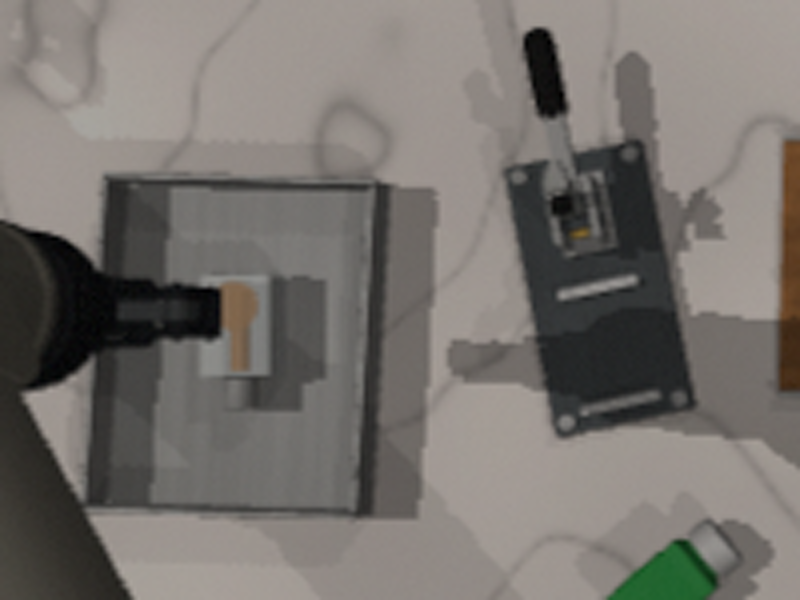

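Block sits flat in the pan (top crop (237,325)), seat empty, handle open with its grip from (540,30) to (552,115). Next I close the clamp: grip the rubber and carry it over.

```bash
python3 -c "
from h import *
c=cam('top')
for p in [(225,207.5),(228,229)]: print(onz(c,*p,.073).round(4))
Rz=Ro.from_rotvec([0,0,.19]).as_matrix(); O=np.array([.4703,.1627,0])
for a in [1.6,1.4,1.2,1.0,.8,.6,.5,.4,.3]:
    l=a-.15; w=O+Rz@np.array([.088+.088*np.sin(l),0,.062+.088*np.cos(l)]); print(a,w.round(4), proj(c,w))
"
```

```text
[0.662  0.1972 0.073 ]
[0.6085 0.1899 0.073 ]
1.6 [0.6425 0.1958 0.0726] (np.float64(225.60638271181818), np.float64(215.3397191587745))
1.4 [0.6387 0.1951 0.0897] (np.float64(224.8254545026908), np.float64(215.7915907983166))
1.2 [0.6317 0.1937 0.1058] (np.float64(224.35832628727871), np.float64(217.6699064722125))
1.0 [0.6216 0.1918 0.1201] (np.float64(224.23727524958764), np.float64(220.94895585376076))
0.8 [0.609  0.1894 0.1321] (np.float64(224.48010722242307), np.float64(225.5328860262426))
0.6 [0.5943 0.1865 0.1412] (np.float64(225.0871325387268), np.float64(231.25257227669223))
0.5 [0.5863 0.185  0.1447] (np.float64(225.52201886118263), np.float64(234.46607849845265))
0.4 [0.5781 0.1834 0.1473] (np.float64(226.03921116766082), np.float64(237.86883038263582))
0.3 [0.5696 0.1818 0.149 ] (np.float64(226.63321748175179), np.float64(241.42171328412653))
```

Call:
drive_tool(slide=[[30,-40,0],[65,-80,0],[95,-120,0],[125,-160,0],[150,-190,0],[158,-194,-30],[158,-194,-75],[158,-194,-120],[158,-194,-160],[158,-194,-190]], turn=[[0,0,0.05],[0,0,0.1],[0,0,0.15],[0,0,0.2],[0,0,0.2],[0,0,0.2],[0,0,0.2],[0,0,0.2],[0,0,0.2],[0,0,0.2]], gripper=[0.9,0.9,0.9,0.9,0.9,0.9,0.9,0.9,0.9,0.9])

```text
t: 10.6
eef_pos: [0.6401, 0.1958, 0.0514]
tool_rot: [0.453, -0.545, 0.445, 0.548]
contact_force: [-0.5, -0.4, 0.1]
gripper_width: 0.904
```

Call:
drive_tool(slide=[[0,0,0],[0,0,0],[0,0,0],[0,0,0],[0,0,0],[0,0,0],[0,0,0],[0,0,0]], turn=[[0,0,0],[0,0,0],[0,0,0],[0,0,0],[0,0,0],[0,0,0],[0,0,0],[0,0,0]], gripper=[0.5,0.1,0.1,0.1,0.1,0.1,0.1,0.1], squeeze=25)

```text
t: 11.4
eef_pos: [0.6417, 0.195, 0.0536]
tool_rot: [0.454, -0.546, 0.444, 0.547]
contact_force: [-0.1, -2.5, 7.5]
gripper_width: 0.222
```

```bash
python3 -c "
from h import *
st(); crop('scene',(320,120,200,150),'c7s.png',4)"
```

```text
t 11.4 p [0.6417 0.195  0.0536] hold [0.6416 0.1948 0.0723] q [-0.53  0.67  0.2   1.71 -0.19  0.77  1.54] F [-0.1 -2.5  7.5] g 0.222
[[ 0.008 -0.981 -0.193]
 [ 0.012 -0.193  0.981]
 [-1.    -0.01   0.01 ]]
```

View pics/c7s.png

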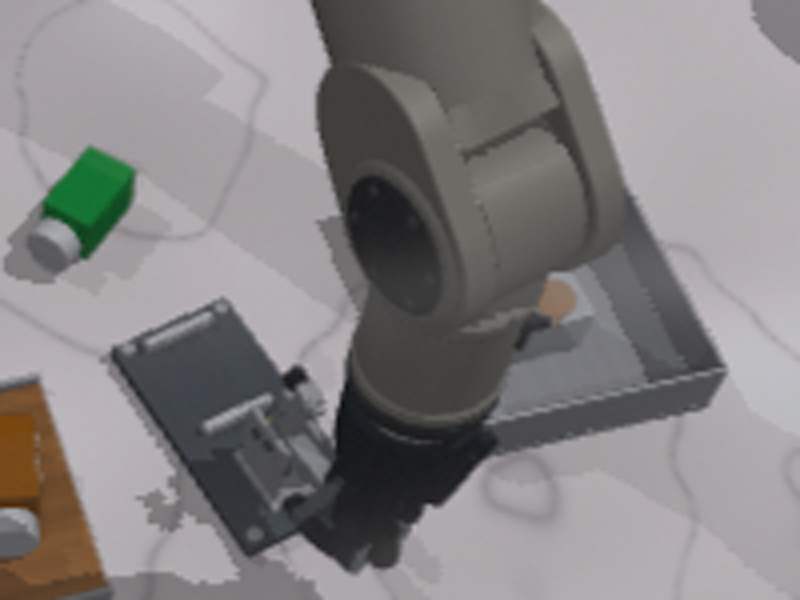

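Call:
drive_tool(slide=[[-1,0,9],[-4,-1,17],[-7,-1,25],[-11,-2,33],[-16,-3,41],[-21,-4,48],[-27,-5,54],[-33,-6,60],[-40,-8,65],[-48,-9,69]], turn=[[0,0,0],[0,0,0],[0,0,0],[0,0,0],[0,0,0],[0,0,0],[0,0,0],[0,0,0],[0,0,0],[0,0,0]], gripper=[0.1,0.1,0.1,0.1,0.1,0.1,0.1,0.1,0.1,0.1])

```text
t: 12.45
eef_pos: [0.594, 0.1857, 0.1236]
tool_rot: [0.455, -0.546, 0.444, 0.546]
contact_force: [4.8, -3.9, -7.0]
gripper_width: 0.217
```

```bash
python3 -c "
from h import *
st(); crop('scene',(320,120,200,150),'c8s.png',4)"
```

```text
t 12.45 p [0.594  0.1857 0.1236] hold [0.5938 0.1855 0.1423] q [-0.57  0.51  0.23  1.8  -0.16  0.83  1.5 ] F [ 4.8 -3.9 -7. ] g 0.217
[[ 0.01  -0.981 -0.193]
 [ 0.012 -0.193  0.981]
 [-1.    -0.012  0.01 ]]
```

View pics/c8s.png

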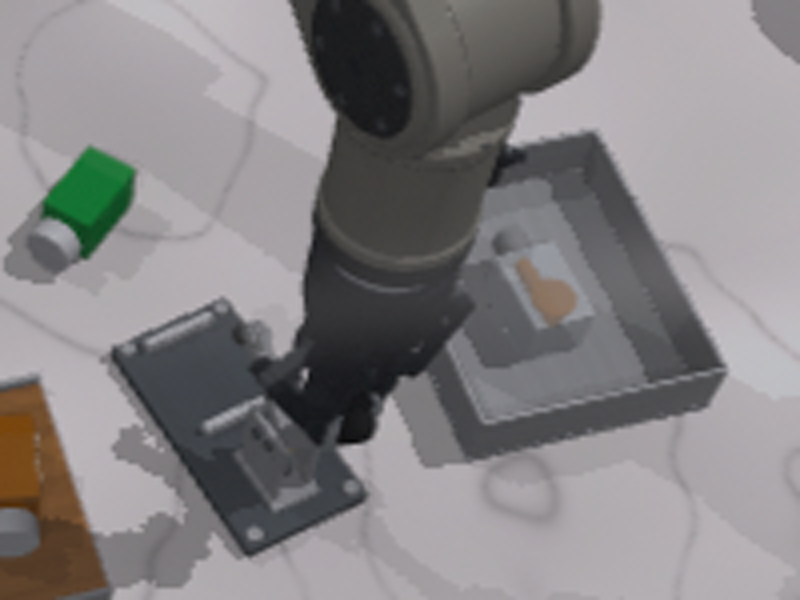

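Call:
drive_tool(slide=[[-8,-2,4],[-16,-3,6],[-24,-5,8],[-32,-6,9],[-40,-8,9],[-46,-9,8],[-50,-10,8],[-50,-10,8]], turn=[[0,0,0],[0,0,0],[0,0,0],[0,0,0],[0,0,0],[0,0,0],[0,0,0],[0,0,0]], gripper=[0.1,0.1,0.1,0.1,0.1,0.1,0.1,0.1])

```text
t: 13.3
eef_pos: [0.5402, 0.1753, 0.1321]
tool_rot: [0.453, -0.545, 0.445, 0.548]
contact_force: [-5.0, -3.6, 4.6]
gripper_width: 0.099
```

Call:
drive_tool(slide=[[0,0,0],[0,0,0],[0,0,0],[0,0,20],[0,0,50],[0,0,90],[0,0,130],[0,-45,140],[0,-90,140],[0,-130,140]], turn=[[0,0,0],[0,0,0],[0,0,0],[0,0,0],[0,0,0],[0,0,0],[0,0,0],[0,0,0],[0,0,0],[0,0,0]], gripper=[0.5,0.7,0.7,0.7,0.7,0.7,0.7,0.7,0.7,0.7])

```text
t: 14.3
eef_pos: [0.5407, 0.0437, 0.2731]
tool_rot: [0.454, -0.545, 0.444, 0.547]
contact_force: [0.4, 0.4, -0.4]
gripper_width: 0.699
```

```bash
python3 -c "
from h import *
st(); cam('scene','c9s.png');cam('top','c9t.png')"
```

```text
t 14.3 p [0.5407 0.0437 0.2731] hold [0.5405 0.0435 0.2918] q [-0.47  0.22  0.33  1.85 -0.09  1.08  1.66] F [ 0.4  0.4 -0.4] g 0.699
[[ 0.007 -0.981 -0.193]
 [ 0.012 -0.193  0.981]
 [-1.    -0.009  0.011]]
```

View pics/c9s.png

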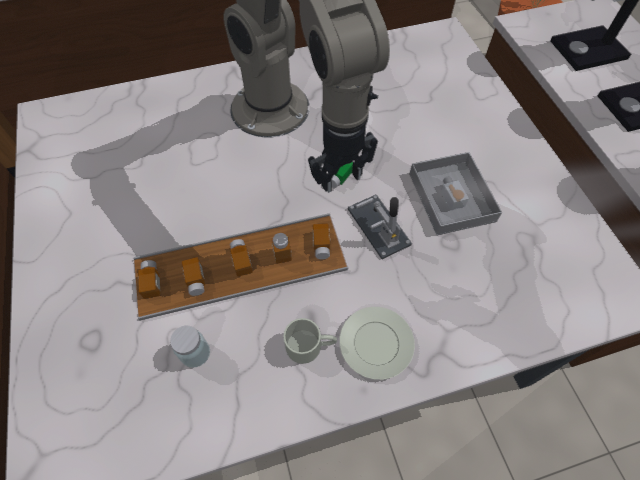

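View pics/c9t.png

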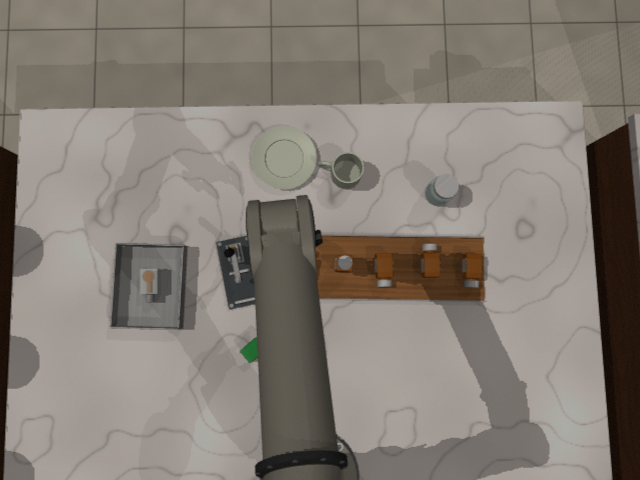

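Clamp is shut and empty, handle back at scene (394,205) as at the start. Next the jars, with a helper for working out turns.

```bash
cat >> h.py <<'E'
def target(hold,app,jaw):
    app=np.array(app,float);app/=np.linalg.norm(app); jaw=np.array(jaw,float); jaw-=app*(jaw@app); jaw/=np.linalg.norm(jaw)
    M=np.column_stack([app,np.cross(jaw,app),jaw]); return np.array(hold)+bot.hold_point_z*app, M
def rel(hold,app,jaw,flip=None):
    o=bot.get_obs(); q=o['tool_rot']; C=Ro.from_quat([q[1],q[2],q[3],q[0]]).as_matrix()
    for s in (1,-1):
        p,M=target(hold,app,np.array(jaw)*s)
        rv=Ro.from_matrix(M@C.T).as_rotvec(); print('jaw',s,'slide',((p-o['eef_pos'])*1000).round(1),'turn',rv.round(3),'ang',np.linalg.norm(rv).round(2))
E
python3 -c "
from h import *
y=-.17; a=np.array([np.cos(y),np.sin(y),0]); b=np.array([-a[1],a[0],0]); th=.35
rel([.521,.008,.133],-np.sin(th)*a-np.array([0,0,np.cos(th)]),b)
rel([.521,.008,.033],-np.sin(th)*a-np.array([0,0,np.cos(th)]),b)
"
```

```text
jaw 1 slide [ -25.8  -29.4 -157.4] turn [-0.011  0.36  -0.349] ang 0.5
jaw -1 slide [ -25.8  -29.4 -157.4] turn [ 0.483 -0.008  2.749] ang 2.79
jaw 1 slide [ -25.8  -29.4 -257.4] turn [-0.011  0.36  -0.349] ang 0.5
jaw -1 slide [ -25.8  -29.4 -257.4] turn [ 0.483 -0.008  2.749] ang 2.79
```

Call:
drive_tool(slide=[[-5,-5,-20],[-10,-12,-50],[-18,-20,-80],[-26,-29,-105],[-26,-29,-125],[-26,-29,-135]], turn=[[0,0.07,-0.07],[0,0.14,-0.14],[-0.01,0.21,-0.21],[-0.01,0.28,-0.28],[-0.01,0.36,-0.35],[-0.01,0.36,-0.35]], gripper=[0.8,0.8,0.8,0.8,0.8,0.8])

```text
t: 15.0
eef_pos: [0.5147, 0.0094, 0.1351]
tool_rot: [0.452, -0.353, 0.613, 0.543]
contact_force: [-0.2, 0.0, -0.9]
gripper_width: 0.797
```

```bash
python3 -c "
from h import *
st()
y=-.17; a=np.array([np.cos(y),np.sin(y),0]); b=np.array([-a[1],a[0],0]); th=.35
rel([.521,.008,.033],-np.sin(th)*a-np.array([0,0,np.cos(th)]),b)
cam('scene','d1s.png')
"
```

```text
t 15.0 p [0.5147 0.0094 0.1351] hold [0.5211 0.0083 0.1526] q [-0.36  0.55  0.37  1.8  -0.27  1.2   1.54] F [-0.2  0.  -0.9] g 0.797
[[-0.341 -0.924  0.171]
 [ 0.059  0.161  0.985]
 [-0.938  0.346 -0.001]]
jaw 1 slide [  -0.    -0.3 -119.6] turn [ 0.    -0.004  0.002] ang 0.0
jaw -1 slide [  -0.    -0.3 -119.6] turn [-1.066  0.183 -2.947] ang 3.14
```

View pics/d1s.png

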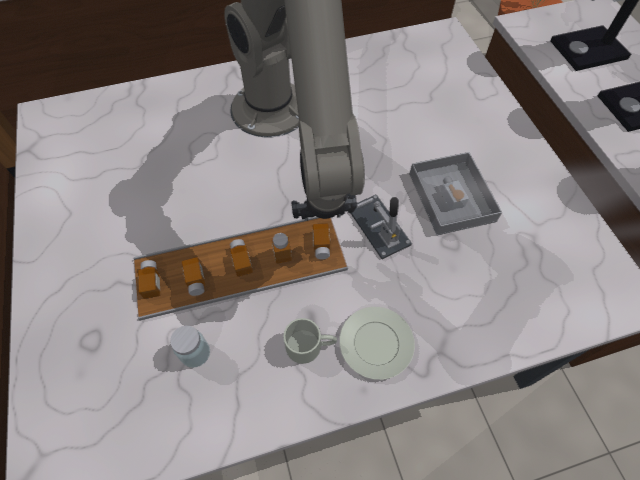

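Call:
drive_tool(slide=[[0,0,-35],[0,0,-70],[0,0,-95],[0,0,-110],[0,0,-119],[0,0,-119]], turn=[[0,0,0],[0,0,0],[0,0,0],[0,0,0],[0,0,0],[0,0,0]], gripper=[0.8,0.8,0.8,0.8,0.8,0.8])

```text
t: 15.65
eef_pos: [0.5141, 0.0101, 0.0157]
tool_rot: [0.452, -0.354, 0.612, 0.544]
contact_force: [0.2, 0.1, -0.1]
gripper_width: 0.799
```

Call:
drive_tool(slide=[[0,0,0],[0,0,0],[0,0,0],[0,0,0],[0,0,0]], turn=[[0,0,0],[0,0,0],[0,0,0],[0,0,0],[0,0,0]], gripper=[0.5,0.1,0.1,0.1,0.1], squeeze=40)

```text
t: 16.15
eef_pos: [0.5153, 0.0101, 0.0171]
tool_rot: [0.453, -0.355, 0.611, 0.543]
contact_force: [1.0, 0.5, 7.1]
gripper_width: 0.46
```

```bash
python3 -c "
from h import *
st()
crop('scene',(220,150,200,150),'d2s.png',4)
"
```

```text
t 16.15 p [0.5153 0.0101 0.0171] hold [0.5216 0.009  0.0347] q [-0.32  0.72  0.32  1.84 -0.34  0.99  1.6 ] F [1.  0.5 7.1] g 0.46
[[-0.338 -0.926  0.168]
 [ 0.058  0.157  0.986]
 [-0.939  0.343  0.001]]
```

View pics/d2s.png

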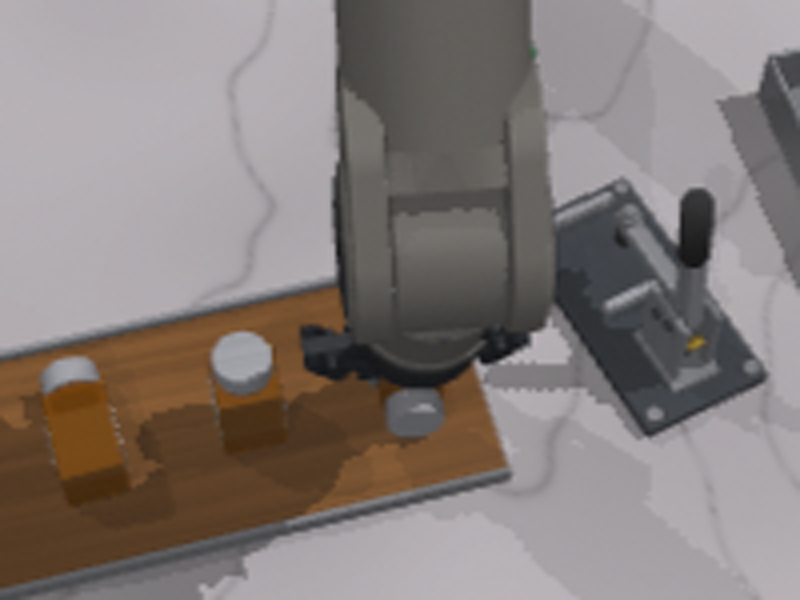

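Call:
drive_tool(slide=[[0,0,15],[0,0,35],[1,0,55],[1,0,75],[2,0,86],[2,0,86],[3,0,86],[4,0,86],[5,-1,86],[5,-1,86]], turn=[[0,0,0],[-0.02,-0.1,0],[-0.04,-0.24,0],[-0.065,-0.38,0],[-0.09,-0.52,0],[-0.11,-0.66,0],[-0.135,-0.8,0],[-0.16,-0.94,0],[-0.185,-1.08,0],[-0.21,-1.22,0]], gripper=[0.1,0.1,0.1,0.1,0.1,0.1,0.1,0.1,0.1,0.1])

```text
t: 17.2
eef_pos: [0.5136, -0.0142, 0.1016]
tool_rot: [0.604, -0.57, 0.464, 0.309]
contact_force: [1.0, -0.6, -1.2]
gripper_width: 0.466
```

```bash
python3 -c "
from h import *
st()
y=-.17; a=np.array([np.cos(y),np.sin(y),0]); b=np.array([-a[1],a[0],0]); th=.35; z=np.array([0,0,1])
rel([.503,.012,.11],np.cos(th)*a-np.sin(th)*z,b)
crop('scene',(220,150,200,150),'d3s.png',4)
"
```

```text
t 17.2 p [ 0.5136 -0.0142  0.1016] hold [ 0.5065 -0.0112  0.1186] q [-0.57  0.29  0.36  2.36  0.71  0.22  0.47] F [ 1.  -0.6 -1.2] g 0.466
[[ 0.379 -0.902  0.208]
 [-0.155  0.16   0.975]
 [-0.912 -0.402 -0.079]]
jaw 1 slide [ 6.7 23.2  2. ] turn [-0.079 -0.805  0.07 ] ang 0.81
jaw -1 slide [ 6.7 23.2  2. ] turn [-2.212  0.512  2.127] ang 3.11
```

View pics/d3s.png

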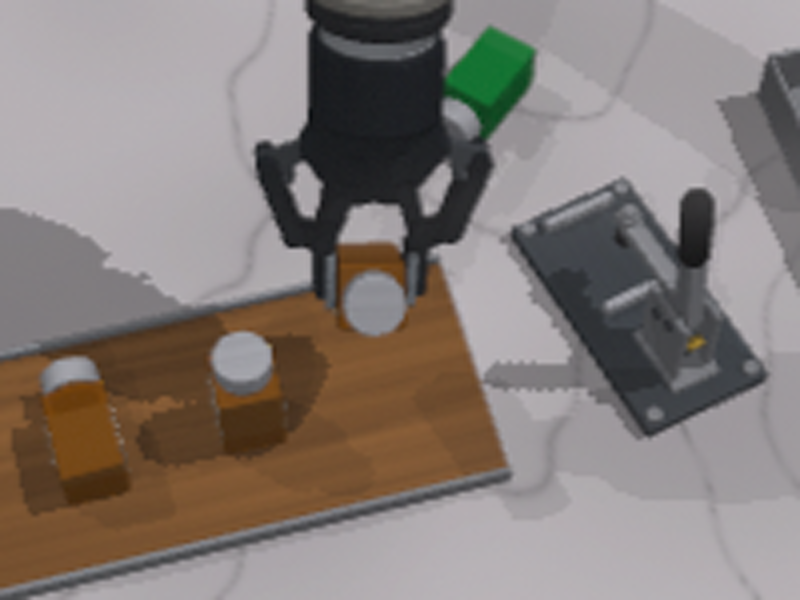

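```bash
python3 -c "
from h import *
y=-.17; a=np.array([np.cos(y),np.sin(y),0]); b=np.array([-a[1],a[0],0]); th=.35; z=np.array([0,0,1])
rel([.521,.009,.11],-np.sin(th)*a-np.cos(th)*z,b)
rel([.521,.009,.0352],-np.sin(th)*a-np.cos(th)*z,b)
"
```

```text
jaw 1 slide [ 1.4 24.3 -8.8] turn [0.22  0.737 0.009] ang 0.77
jaw -1 slide [ 1.4 24.3 -8.8] turn [ 0.077 -0.142 -3.099] ang 3.1
jaw 1 slide [  1.4  24.3 -83.6] turn [0.22  0.737 0.009] ang 0.77
jaw -1 slide [  1.4  24.3 -83.6] turn [ 0.077 -0.142 -3.099] ang 3.1
```

The forward pitch runs into the limits of joints 4 and 6 at this radius. I'll lay the jar back, regrasp leaning 45° towards the robot, and turn 180° about the tool axis instead.

Call:
drive_tool(slide=[[0,4,0],[0,8,0],[0,12,0],[1,18,0],[1,24,0],[1,24,-20],[1,24,-45],[1,24,-65],[1,24,-80],[1,24,-83]], turn=[[0.04,0.13,0],[0.08,0.27,0],[0.12,0.4,0],[0.16,0.53,0],[0.2,0.66,0.01],[0.22,0.737,0.01],[0.22,0.737,0.01],[0.22,0.737,0.01],[0.22,0.737,0.01],[0.22,0.737,0.01]], gripper=[0.1,0.1,0.1,0.1,0.1,0.1,0.1,0.1,0.1,0.1])

```text
t: 18.25
eef_pos: [0.5133, 0.0101, 0.0174]
tool_rot: [0.452, -0.354, 0.611, 0.544]
contact_force: [0.7, 0.5, -0.7]
gripper_width: 0.463
```

```bash
python3 -c "
from h import *
st()
y=-.17; a=np.array([np.cos(y),np.sin(y),0]); b=np.array([-a[1],a[0],0]); th=.35; z=np.array([0,0,1])
rel([.521,.009,.0352],-np.sin(th)*a-np.cos(th)*z,b)
th=.785
rel([.521,.009,.035],-np.sin(th)*a-np.cos(th)*z,b)
"
```

```text
t 18.25 p [0.5133 0.0101 0.0174] hold [0.5197 0.009  0.035 ] q [ 0.03  0.69 -0.15  1.82  0.    0.98  1.3 ] F [ 0.7  0.5 -0.7] g 0.463
[[-0.34  -0.926  0.168]
 [ 0.059  0.157  0.986]
 [-0.939  0.345  0.002]]
jaw 1 slide [ 1.3 -0.   0.2] turn [-0.002 -0.002 -0.002] ang 0.0
jaw -1 slide [ 1.3 -0.   0.2] turn [ 1.064 -0.184  2.948] ang 3.14
jaw 1 slide [-5.4  1.1  4.4] turn [ 0.071  0.427 -0.001] ang 0.43
jaw -1 slide [-5.4  1.1  4.4] turn [ 1.666 -0.287  2.646] ang 3.14
```

Call:
drive_tool(slide=[[0,0,0],[0,0,0],[-1,0,1],[-3,0,2],[-5,1,3],[-5,1,3],[-5,1,3],[-5,1,3],[-5,1,3],[-5,1,3]], turn=[[0,0,0],[0,0,0],[0.02,0.14,0],[0.05,0.28,0],[0.07,0.427,0],[0.07,0.427,0],[0.07,0.427,0],[0.07,0.427,0],[0.07,0.427,0],[0.07,0.427,0]], gripper=[0.6,0.75,0.75,0.75,0.75,0.75,0.1,0.1,0.1,0.1])

```text
t: 19.25
eef_pos: [0.5086, 0.0112, 0.0217]
tool_rot: [0.326, -0.216, 0.673, 0.627]
contact_force: [0.9, -0.1, -1.8]
gripper_width: 0.466
```

```bash
python3 -c "
from h import *
st()
crop('scene',(220,150,200,150),'d4s.png',4)
"
```

```text
t 19.25 p [0.5086 0.0112 0.0217] hold [0.5216 0.009  0.035 ] q [ 0.05  0.92 -0.15  1.52 -0.06  1.47  1.34] F [ 0.9 -0.1 -1.8] g 0.466
[[-0.695 -0.7    0.167]
 [ 0.118  0.119  0.986]
 [-0.71   0.704 -0.001]]
```

View pics/d4s.png

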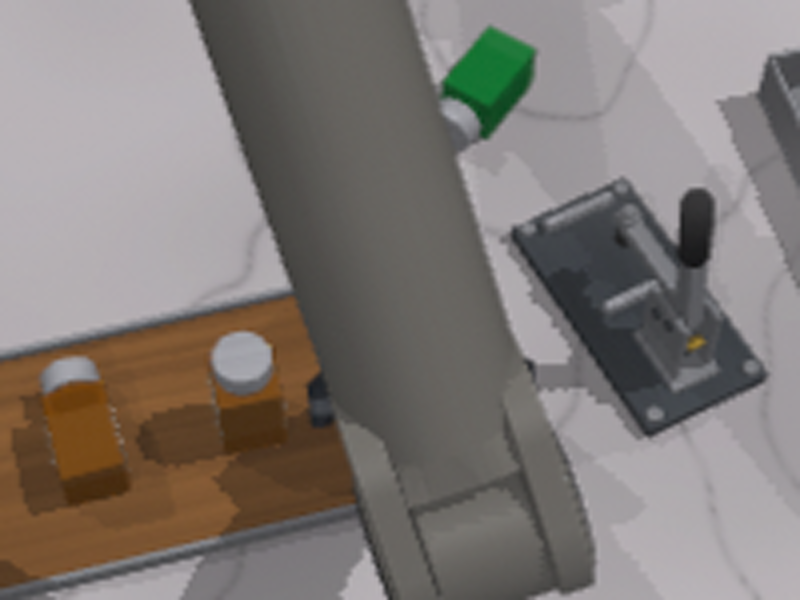

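Call:
drive_tool(slide=[[0,0,20],[0,0,45],[0,0,70],[0,0,85],[0,0,90],[0,0,90],[0,0,90],[0,0,90],[0,0,90],[0,0,90]], turn=[[0,0,0],[0,0,0],[-0.1,0.02,-0.1],[-0.2,0.03,-0.2],[-0.3,0.05,-0.3],[-0.4,0.07,-0.4],[-0.5,0.085,-0.51],[-0.6,0.1,-0.61],[-0.7,0.12,-0.71],[-0.8,0.135,-0.815]], gripper=[0.1,0.1,0.1,0.1,0.1,0.1,0.1,0.1,0.1,0.1])

```text
t: 20.3
eef_pos: [0.5084, 0.0115, 0.112]
tool_rot: [0.391, -0.003, 0.907, 0.158]
contact_force: [0.0, 0.3, -1.1]
gripper_width: 0.459
```

```bash
python3 -c "
from h import *
st()
y=-.17; a=np.array([np.cos(y),np.sin(y),0]); b=np.array([-a[1],a[0],0]);z=np.array([0,0,1])
th=.785
rel([.521,.009,.12],-np.sin(th)*a-np.cos(th)*z,b)
"
```

```text
t 20.3 p [0.5084 0.0115 0.112 ] hold [0.5214 0.0093 0.1252] q [-0.15  0.8   0.17  1.53 -0.23  1.6   0.35] F [ 0.   0.3 -1.1] g 0.459
[[-0.695 -0.13   0.708]
 [ 0.117  0.95   0.289]
 [-0.71   0.283 -0.645]]
jaw 1 slide [-0.5 -0.2 -5.2] turn [ 0.805 -0.134  0.817] ang 1.15
jaw -1 slide [-0.5 -0.2 -5.2] turn [-1.381  0.237 -1.409] ang 1.99
```

Call:
drive_tool(slide=[[0,0,0],[0,0,0],[0,0,0],[0,0,0],[0,0,0],[0,0,0],[0,0,0],[0,0,0],[0,0,0],[0,0,0]], turn=[[-0.1,0.017,-0.1],[-0.2,0.034,-0.2],[-0.3,0.05,-0.3],[-0.4,0.07,-0.4],[-0.5,0.085,-0.51],[-0.6,0.1,-0.61],[-0.7,0.12,-0.71],[-0.8,0.135,-0.815],[-0.9,0.155,-0.92],[-1.0,0.172,-1.02]], gripper=[0.1,0.1,0.1,0.1,0.1,0.1,0.1,0.1,0.1,0.1])

```text
t: 21.3
eef_pos: [0.5083, 0.0118, 0.1123]
tool_rot: [0.294, 0.256, 0.785, -0.481]
contact_force: [0.0, 0.2, -2.6]
gripper_width: 0.463
```

Call:
drive_tool(slide=[[0,0,0],[0,0,0],[0,0,0],[0,0,0],[0,0,0]], turn=[[-0.1,0.017,-0.1],[-0.2,0.034,-0.2],[-0.3,0.05,-0.3],[-0.38,0.065,-0.39],[-0.38,0.065,-0.39]], gripper=[0.1,0.1,0.1,0.1,0.1])

```text
t: 21.8
eef_pos: [0.5081, 0.0123, 0.1123]
tool_rot: [-0.213, -0.327, -0.626, 0.675]
contact_force: [0.1, 0.5, -1.3]
gripper_width: 0.464
```

```bash
python3 -c "
from h import *
st()
y=-.17; a=np.array([np.cos(y),np.sin(y),0]); b=np.array([-a[1],a[0],0]);z=np.array([0,0,1])
th=.785
rel([.521,.009,.06],-np.sin(th)*a-np.cos(th)*z,b)
cam('scene','d5s.png'); cam('top','d5t.png')
"
```

```text
t 21.8 p [0.5081 0.0123 0.1123] hold [0.5211 0.01   0.1255] q [-0.49  0.94  0.73  1.56 -0.51  1.69 -1.32] F [ 0.1  0.5 -1.3] g 0.464
[[-0.695  0.697 -0.175]
 [ 0.121 -0.126 -0.985]
 [-0.709 -0.706  0.003]]
jaw 1 slide [ -0.1  -1.  -65.5] turn [-2.182  0.378 -2.22 ] ang 3.14
jaw -1 slide [ -0.1  -1.  -65.5] turn [0.003 0.001 0.005] ang 0.01
```

View pics/d5s.png

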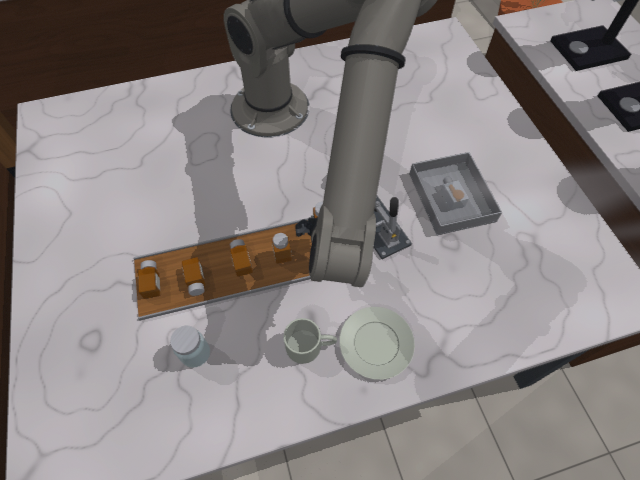

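Call:
drive_tool(slide=[[0,0,-25],[0,0,-45],[0,0,-58],[0,0,-66],[0,0,-70],[0,0,-72]], turn=[[0,0,0],[0,0,0],[0,0,0],[0,0,0],[0,0,0],[0,0,0]], gripper=[0.1,0.1,0.1,0.1,0.1,0.1])

```text
t: 22.5
eef_pos: [0.5083, 0.0119, 0.0403]
tool_rot: [-0.214, -0.327, -0.627, 0.674]
contact_force: [0.1, 0.6, -0.7]
gripper_width: 0.465
```

Call:
drive_tool(slide=[[0,0,-1],[0,0,-2],[0,0,-3],[0,0,-3]], turn=[[0,0,0],[0,0,0],[0,0,0],[0,0,0]], gripper=[0.1,0.1,0.1,0.1])

```text
t: 22.9
eef_pos: [0.5087, 0.0117, 0.0386]
tool_rot: [-0.214, -0.327, -0.627, 0.674]
contact_force: [1.3, -0.5, 6.1]
gripper_width: 0.462
```

Contact at the expected height. Release and back off along the tool axis.

Call:
drive_tool(slide=[[0,0,0],[0,0,0],[0,0,0],[10,-2,10],[30,-5,31],[50,-9,55],[60,-11,90],[60,-20,130],[60,-60,150],[60,-100,160]], turn=[[0,0,0],[0,0,0],[0,0,0],[0,0,0],[0,0,0],[0,0,0],[0,0,0],[0,0,0],[0,0,0],[0,0,0]], gripper=[0.55,0.7,0.75,0.75,0.75,0.75,0.75,0.75,0.75,0.75])

```text
t: 23.9
eef_pos: [0.5703, -0.0891, 0.2018]
tool_rot: [-0.216, -0.327, -0.627, 0.673]
contact_force: [0.7, -0.0, 0.3]
gripper_width: 0.753
```

```bash
python3 -c "
from h import *
st()
cam('scene','d6s.png'); cam('top','d6t.png')
"
```

```text
t 23.9 p [ 0.5703 -0.0891  0.2018] hold [ 0.5832 -0.0913  0.2151] q [-0.3   0.93  0.74  1.31 -0.4   1.89 -1.26] F [ 0.7 -0.   0.3] g 0.753
[[-0.692  0.702 -0.169]
 [ 0.119 -0.12  -0.986]
 [-0.712 -0.702 -0.   ]]
```

View pics/d6s.png

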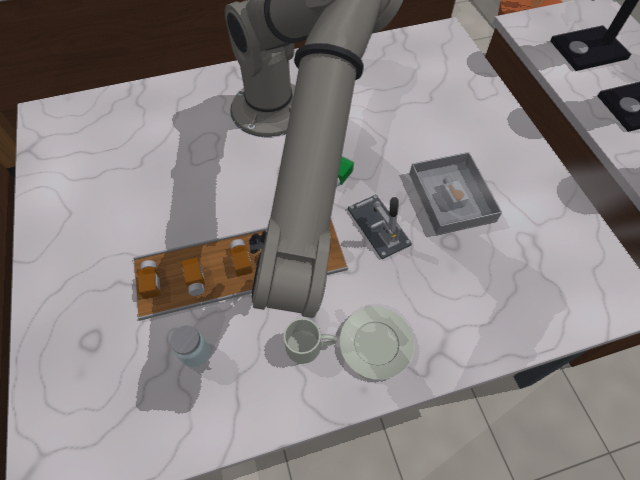

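View pics/d6t.png

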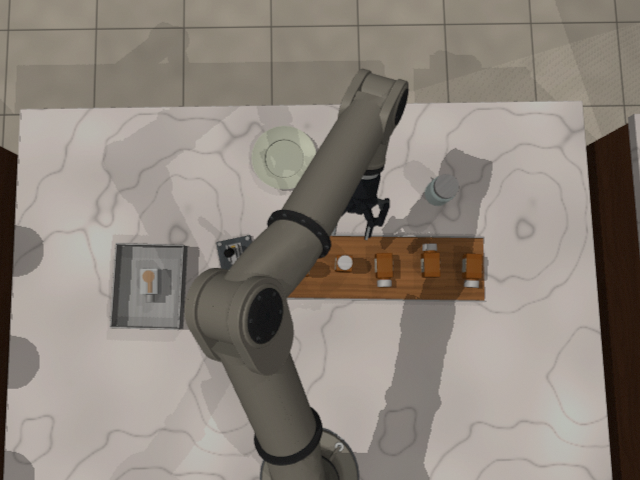

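```bash
cat >> h.py <<'E'
def jars():
    for n,roi in [('top',(288,238,196,60)),('scene',(130,215,215,100))]:
        c,o=comps(n,roi)
        for nm,a,r in sorted(o,key=lambda t:t[2][0][0]):
            if a>600: continue
            print(n,nm,a,np.round(r[0],1),np.round(r[1],1),round(r[2],1),onz(c,*r[0],.046 if nm=='body' else .026).round(3)[:2])
E
python3 -c "
from h import *
jars()
y=-.02; a=np.array([np.cos(y),np.sin(y),0]); b=np.array([-a[1],a[0],0]);z=np.array([0,0,1])
th=.785
rel([.525,-.312,.133],-np.sin(th)*a-np.cos(th)*z,b)
crop('top',(340,230,150,80),'d7t.png',5)
"
```

```text
top lid 146.0 [344.5 262. ] [13.4 13.4] 45.0 [ 0.525 -0.097]
top lid 73.0 [383.5 283. ] [ 6. 13.] 90.0 [ 0.47  -0.194]
top body 347.0 [384.5 266.5] [25. 17.] 90.0 [ 0.511 -0.195]
top lid 65.5 [429.5 247. ] [ 6. 13.] 90.0 [ 0.559 -0.314]
top body 373.0 [431.5 265.1] [26.3 18.2] 87.1 [ 0.512 -0.312]
top lid 73.0 [471. 283.] [ 6. 14.] 90.0 [ 0.466 -0.415]
top body 374.5 [472.5 266.5] [25. 19.] 90.0 [ 0.507 -0.415]
scene lid 73.5 [147.8 263.4] [ 7.2 14.7] 81.9 [ 0.454 -0.415]
scene body 442.0 [147.9 283.6] [29.4 20.5] 79.7 [ 0.521 -0.416]
scene body 361.5 [193.2 271.6] [26.2 18.1] 80.0 [ 0.52  -0.309]
scene lid 145.5 [195.5 289. ] [12. 15.] 90.0 [ 0.557 -0.314]
scene lid 62.0 [236.4 242.5] [ 6.4 13.6] 74.7 [ 0.459 -0.195]
scene body 385.5 [242.  261.2] [28.4 16.2] 74.5 [ 0.527 -0.193]
jaw 1 slide [ -57.2 -221.9  -79.7] turn [-2.132  0.209 -2.145] ang 3.03
jaw -1 slide [ -57.2 -221.9  -79.7] turn [0.    0.003 0.155] ang 0.16
```

View pics/d7t.png

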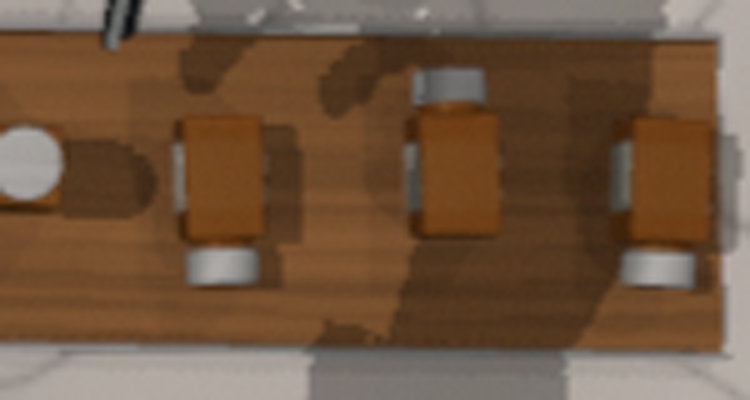

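Call:
drive_tool(slide=[[-5,-40,0],[-10,-80,0],[-20,-120,0],[-30,-160,0],[-45,-200,-20],[-57,-222,-45],[-57,-222,-80],[-57,-222,-80]], turn=[[0,0,0.05],[0,0,0.1],[0,0,0.16],[0,0,0.16],[0,0,0.16],[0,0,0.16],[0,0,0.16],[0,0,0.16]], gripper=[0.75,0.75,0.75,0.75,0.75,0.75,0.75,0.75])

```text
t: 24.95
eef_pos: [0.5107, -0.3074, 0.1142]
tool_rot: [0.264, 0.274, 0.654, -0.653]
contact_force: [0.6, 1.2, -0.7]
gripper_width: 0.747
```

```bash
python3 -c "
from h import *
st()
y=-.01; a=np.array([np.cos(y),np.sin(y),0]); b=np.array([-a[1],a[0],0]);z=np.array([0,0,1])
th=.785
rel([.525,-.312,.034],-np.sin(th)*a-np.cos(th)*z,b)
cam('scene','d8s.png'); crop('top',(240,200,150,110),'d8t.png',5)
"
```

```text
t 24.95 p [ 0.5107 -0.3074  0.1142] hold [ 0.5239 -0.3077  0.1273] q [-0.06  1.03  0.72  1.35 -0.2   1.65 -0.92] F [ 0.6  1.2 -0.7] g 0.747
[[-0.71   0.704 -0.013]
 [ 0.013 -0.005 -1.   ]
 [-0.704 -0.71  -0.006]]
jaw 1 slide [  1.1  -4.4 -93.4] turn [ 2.223 -0.032  2.216] ang 3.14
jaw -1 slide [  1.1  -4.4 -93.4] turn [-0.006 -0.004  0.003] ang 0.01
```

View pics/d8s.png

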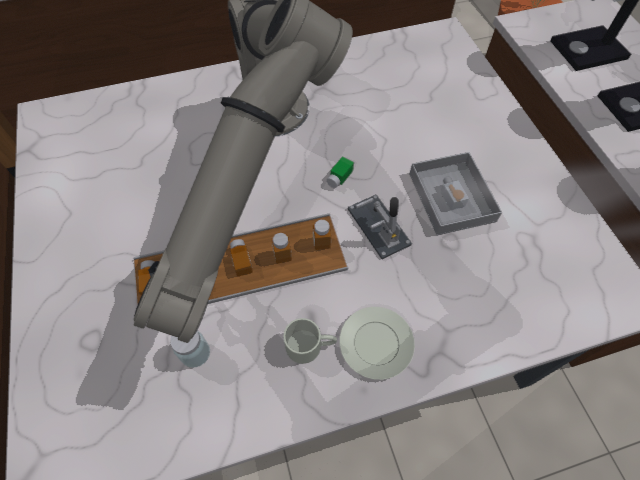

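View pics/d8t.png

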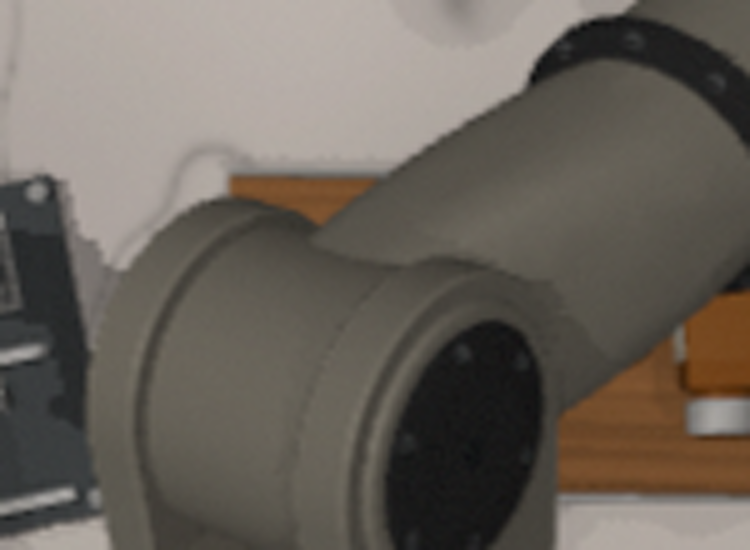

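Scene view: jar A now stands upright at (322,233). Checking how close the sugar jar and cup are to the leaning wrist before going down.

```bash
python3 -c "
from h import *
c=cam('top')
print('sugar',onz(c,446,185,.1),'cup',onz(c,348,170,.07))
c=cam('scene'); print(onz(c,184,338,.1))
"
```

```text
sugar [ 0.70326578 -0.34403673  0.1       ] cup [ 0.75184969 -0.10868278  0.07      ]
[ 0.69917217 -0.34497289  0.1       ]
```

```bash
python3 -c "
from h import *
y=-.01; a=np.array([np.cos(y),np.sin(y),0]); b=np.array([-a[1],a[0],0]);z=np.array([0,0,1])
th=.7
rel([.525,-.312,.034],-np.sin(th)*a-np.cos(th)*z,b)
"
```

```text
jaw 1 slide [  -0.7   -2.6 -100.5] turn [ 2.119 -0.022  2.319] ang 3.14
jaw -1 slide [  -0.7   -2.6 -100.5] turn [-0.002 -0.081  0.   ] ang 0.08
```

Call:
drive_tool(slide=[[0,-3,-30],[-1,-3,-60],[-1,-3,-80],[-1,-3,-92],[-1,-3,-99],[-1,-3,-99],[-1,-3,-99]], turn=[[0,-0.08,0],[0,-0.08,0],[0,-0.08,0],[0,-0.08,0],[0,-0.08,0],[0,-0.08,0],[0,-0.08,0]], gripper=[0.75,0.75,0.75,0.75,0.75,0.75,0.75])

```text
t: 25.85
eef_pos: [0.5132, -0.3127, 0.022]
tool_rot: [-0.295, -0.301, -0.64, 0.642]
contact_force: [0.0, -0.7, 0.4]
gripper_width: 0.748
```

```bash
python3 -c "
from h import *
st(); cam('scene','d9s.png'); cam('top','d9t.png')
"
```

```text
t 25.85 p [ 0.5132 -0.3127  0.022 ] hold [ 0.5252 -0.3128  0.0363] q [-0.05  1.09  0.68  1.4  -0.27  1.46 -0.93] F [ 0.  -0.7  0.4] g 0.748
[[-0.644  0.765 -0.01 ]
 [ 0.007 -0.007 -1.   ]
 [-0.765 -0.644 -0.001]]
```

View pics/d9s.png

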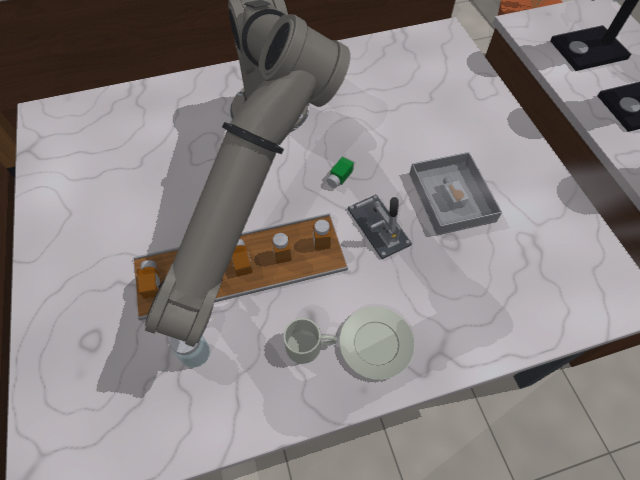

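View pics/d9t.png

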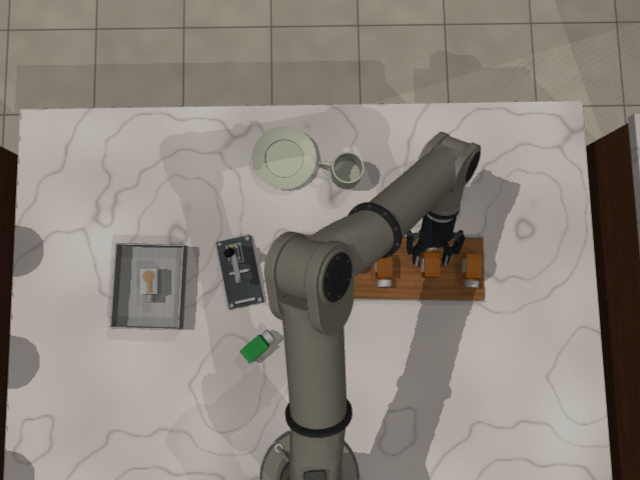

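Fingers straddle jar D (top (431,264)) with no contact and sugar still in place at scene (190,348). Closing and lifting.

Call:
drive_tool(slide=[[0,0,0],[0,0,0],[0,0,0],[0,0,0],[0,0,0],[-3,5,20],[-6,10,45],[-10,15,70],[-15,20,90],[-15,20,95]], turn=[[0,0,0],[0,0,0],[0,0,0],[0,0,0],[0,0,0],[0,0,0],[0,0,0],[0,0,0],[0,0,0],[0,0,0]], gripper=[0.5,0.1,0.1,0.1,0.1,0.1,0.1,0.1,0.1,0.1])

```text
t: 26.95
eef_pos: [0.4986, -0.2925, 0.1187]
tool_rot: [-0.296, -0.302, -0.639, 0.642]
contact_force: [0.6, -0.3, -1.8]
gripper_width: 0.46
```

```bash
python3 -c "
from h import *
o,M=st(); print('minus app steps', (-M[:,0]).round(3))
"
```

```text
t 26.95 p [ 0.4986 -0.2925  0.1187] hold [ 0.5106 -0.2927  0.133 ] q [-0.1   0.94  0.73  1.46 -0.22  1.54 -0.93] F [ 0.6 -0.3 -1.8] g 0.46
[[-0.642  0.767 -0.01 ]
 [ 0.007 -0.007 -1.   ]
 [-0.767 -0.642 -0.001]]
minus app steps [ 0.642 -0.007  0.767]
```

Call:
drive_tool(slide=[[0,0,0],[0,0,0],[0,0,0],[0,0,0],[0,0,0],[0,0,0],[0,0,0],[0,0,0],[0,0,0],[0,0,0]], turn=[[0.09,0,0.11],[0.185,0,0.22],[0.28,0,0.335],[0.37,0,0.44],[0.465,-0.005,0.555],[0.56,-0.005,0.67],[0.65,-0.007,0.776],[0.745,-0.008,0.89],[0.835,-0.009,1.0],[0.93,-0.01,1.11]], gripper=[0.1,0.1,0.1,0.1,0.1,0.1,0.1,0.1,0.1,0.1])

```text
t: 27.95
eef_pos: [0.4983, -0.2922, 0.1172]
tool_rot: [0.421, 0.03, 0.905, -0.054]
contact_force: [-0.0, -0.8, -1.9]
gripper_width: 0.465
```

```bash
python3 -c "
from h import *
o,M=st()
y=-.01; a=np.array([np.cos(y),np.sin(y),0]); b=np.array([-a[1],a[0],0]);z=np.array([0,0,1])
th=.7
rel([.510,-.293,.133],-np.sin(th)*a-np.cos(th)*z,b)
rel([.510,-.293,.133],-np.cos(th)*a-np.sin(th)*z,b)
"
```

```text
t 27.95 p [ 0.4983 -0.2922  0.1172] hold [ 0.5103 -0.2924  0.1315] q [0.12 0.84 0.31 1.44 0.02 1.54 0.28] F [-0.  -0.8 -1.9] g 0.465
[[-0.643  0.099  0.759]
 [ 0.008  0.992 -0.123]
 [-0.766 -0.073 -0.639]]
jaw 1 slide [-0.3 -0.7  1.5] turn [ 1.085 -0.011  1.292] ang 1.69
jaw -1 slide [-0.3 -0.7  1.5] turn [-0.937  0.012 -1.113] ang 1.45
jaw 1 slide [-2.6 -0.7  3.7] turn [1.193 0.116 1.195] ang 1.69
jaw -1 slide [-2.6 -0.7  3.7] turn [-1.028  0.152 -1.03 ] ang 1.46
```

Call:
drive_tool(slide=[[0,0,0],[0,0,0],[0,0,0],[0,0,0],[-1,0,1],[-1,0,1],[-1,0,2],[-2,0,2],[-2,0,3],[-3,0,4]], turn=[[0.1,0.01,0.1],[0.2,0.02,0.2],[0.3,0.03,0.3],[0.4,0.04,0.4],[0.5,0.05,0.5],[0.6,0.06,0.6],[0.7,0.07,0.7],[0.8,0.08,0.8],[0.9,0.09,0.9],[1.0,0.1,1.0]], gripper=[0.1,0.1,0.1,0.1,0.1,0.1,0.1,0.1,0.1,0.1])

```text
t: 28.95
eef_pos: [0.4949, -0.2923, 0.1196]
tool_rot: [0.289, -0.202, 0.743, 0.569]
contact_force: [0.0, -0.3, -2.8]
gripper_width: 0.462
```

Call:
drive_tool(slide=[[0,0,0],[0,0,0],[0,0,-10],[0,0,-20]], turn=[[0.1,0.01,0.1],[0.19,0.016,0.195],[0.19,0.016,0.195],[0.19,0.016,0.195]], gripper=[0.1,0.1,0.1,0.1])

```text
t: 29.35
eef_pos: [0.4947, -0.2922, 0.0978]
tool_rot: [0.245, -0.24, 0.666, 0.663]
contact_force: [-0.4, -0.9, -2.8]
gripper_width: 0.462
```

```bash
python3 -c "
from h import *
o,M=st()
y=-.01; a=np.array([np.cos(y),np.sin(y),0]); b=np.array([-a[1],a[0],0]);z=np.array([0,0,1])
th=.7
rel([.515,-.300,.053],-np.cos(th)*a-np.sin(th)*z,b)
cam('scene','e1s.png'); cam('top','e1t.png')
"
```

```text
t 29.35 p [ 0.4947 -0.2922  0.0978] hold [ 0.509  -0.2923  0.1099] q [ 0.37  0.93 -0.12  1.33  0.29  1.75  1.73] F [-0.4 -0.9 -2.8] g 0.462
[[-0.765 -0.644  0.008]
 [ 0.005  0.006  1.   ]
 [-0.644  0.765 -0.001]]
jaw 1 slide [  6.   -7.7 -56.9] turn [ 0.001 -0.001 -0.002] ang 0.0
jaw -1 slide [  6.   -7.7 -56.9] turn [ 2.403 -0.02   2.023] ang 3.14
```

View pics/e1s.png

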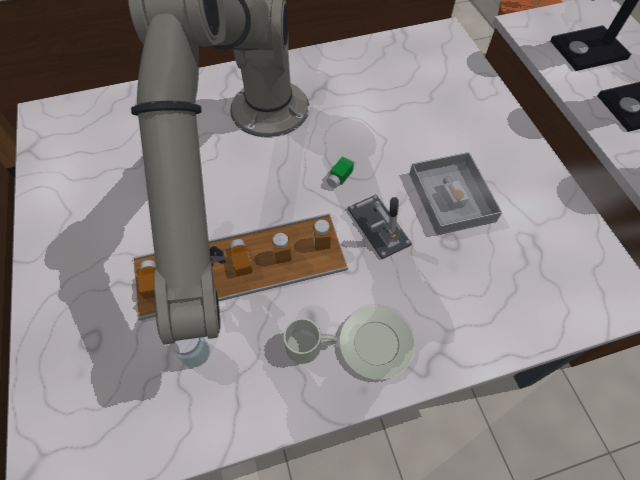

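View pics/e1t.png

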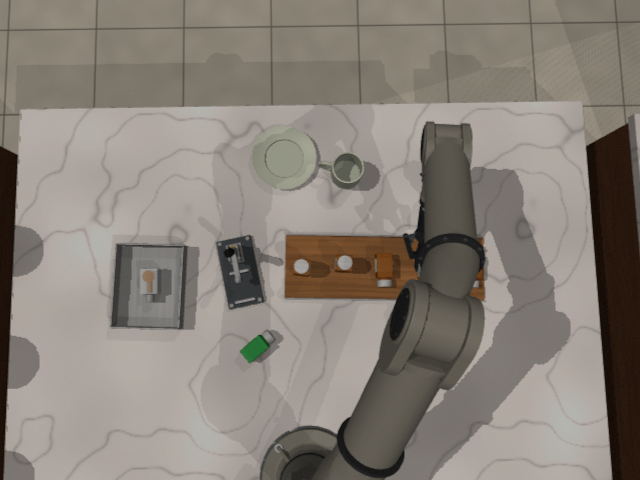

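Call:
drive_tool(slide=[[0,-4,-20],[0,-8,-38],[0,-8,-48],[0,-8,-53],[0,-8,-55],[0,-8,-55]], turn=[[0,0,0],[0,0,0],[0,0,0],[0,0,0],[0,0,0],[0,0,0]], gripper=[0.1,0.1,0.1,0.1,0.1,0.1])

```text
t: 30.05
eef_pos: [0.494, -0.2998, 0.0422]
tool_rot: [0.244, -0.239, 0.666, 0.664]
contact_force: [-0.0, 0.5, -2.1]
gripper_width: 0.456
```

Call:
drive_tool(slide=[[0,0,-1],[0,0,-2],[0,0,-3],[0,0,-3]], turn=[[0,0,0],[0,0,0],[0,0,0],[0,0,0]], gripper=[0.1,0.1,0.1,0.1])

```text
t: 30.45
eef_pos: [0.494, -0.2998, 0.0393]
tool_rot: [0.244, -0.239, 0.666, 0.664]
contact_force: [-1.0, 1.0, -1.3]
gripper_width: 0.464
```

Call:
drive_tool(slide=[[0,0,-1],[0,0,-2],[0,0,-2]], turn=[[0,0,0],[0,0,0],[0,0,0]], gripper=[0.1,0.1,0.1])

```text
t: 30.75
eef_pos: [0.4939, -0.2998, 0.0371]
tool_rot: [0.244, -0.239, 0.666, 0.664]
contact_force: [-0.2, -0.3, -1.8]
gripper_width: 0.459
```

Call:
drive_tool(slide=[[0,0,-1],[0,0,-2],[0,0,-2]], turn=[[0,0,0],[0,0,0],[0,0,0]], gripper=[0.1,0.1,0.1])

```text
t: 31.05
eef_pos: [0.494, -0.2998, 0.0367]
tool_rot: [0.243, -0.239, 0.666, 0.664]
contact_force: [0.4, 0.5, 6.5]
gripper_width: 0.467
```

Contact. Release, back off along the tool axis, then up.

Call:
drive_tool(slide=[[0,0,0],[0,0,0],[0,0,0],[8,0,7],[22,0,20],[38,0,40],[40,0,80],[30,0,125],[20,20,165],[10,60,170]], turn=[[0,0,0],[0,0,0],[0,0,0],[0,0,0],[0,0,0],[0,0,0],[0,0,0],[0,-0.1,0],[0,-0.2,0],[0,-0.3,0]], gripper=[0.55,0.7,0.75,0.75,0.75,0.75,0.75,0.75,0.75,0.75])

```text
t: 32.05
eef_pos: [0.5062, -0.2433, 0.212]
tool_rot: [0.345, -0.338, 0.623, 0.616]
contact_force: [1.0, -0.0, 1.1]
gripper_width: 0.747
```

```bash
python3 -c "
from h import *
st(); cam('scene','e2s.png'); cam('top','e2t.png')
"
```

```text
t 32.05 p [ 0.5062 -0.2433  0.212 ] hold [ 0.5161 -0.2434  0.2278] q [ 0.38  0.62 -0.18  1.48  0.21  1.61  1.7 ] F [ 1.  -0.   1.1] g 0.747
[[-0.534 -0.846  0.013]
 [ 0.003  0.013  1.   ]
 [-0.846  0.534 -0.004]]
```

View pics/e2s.png

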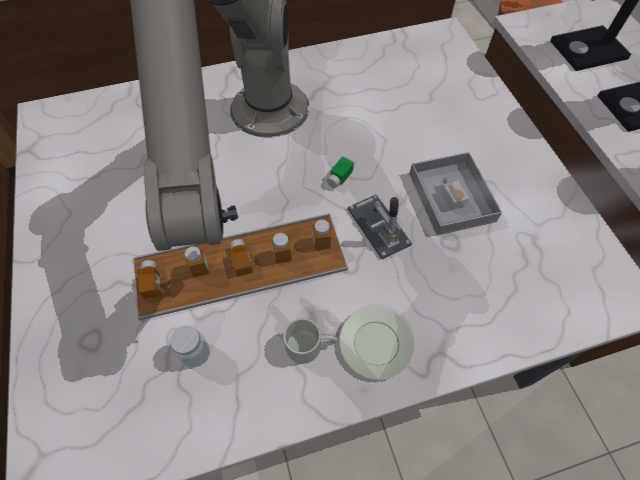

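View pics/e2t.png

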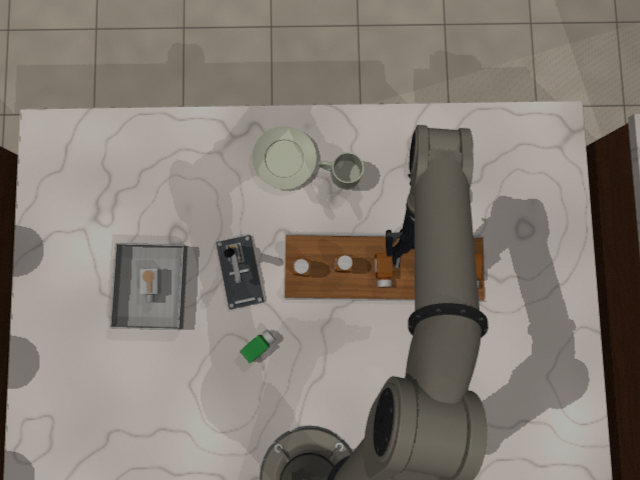

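Jar D stands at scene (195,260). Jars C and E have their lids towards the robot, so each is first turned half round on the lane with the tool pointing down.

```bash
python3 -c "
from h import *
jars()
rel([.512,-.194,.15],[0,0,-1],[0.02,1,0])
"
```

```text
top lid 146.0 [301.  265.5] [13.4 13.4] 45.0 [0.518 0.013]
top lid 145.0 [344.5 262. ] [13.4 13.4] 45.0 [ 0.525 -0.097]
top lid 73.5 [383.5 283. ] [ 6. 13.] 90.0 [ 0.47  -0.194]
top body 331.5 [384.5 266.5] [25. 17.] 90.0 [ 0.511 -0.195]
top body 94.5 [479.5 266.5] [25.  5.] 90.0 [ 0.506 -0.432]
scene lid 74.5 [147.8 263.4] [ 7.2 14.7] 81.9 [ 0.454 -0.415]
scene body 448.5 [148.2 283.5] [29.4 20.6] 81.9 [ 0.521 -0.415]
scene body 181.0 [198.6 268.9] [15.2 18.3] 74.1 [ 0.517 -0.296]
scene lid 62.0 [236.4 242.5] [ 6.4 13.6] 74.7 [ 0.459 -0.195]
scene body 390.5 [241.6 261.2] [28.4 16.5] 76.0 [ 0.527 -0.194]
scene lid 164.0 [280. 240.] [14. 14.] 90.0 [ 0.484 -0.088]
scene lid 158.0 [322. 227.] [14. 14.] 90.0 [0.478 0.024]
jaw 1 slide [  7.9  45.1 -77.1] turn [-0.008 -0.574 -0.015] ang 0.57
jaw -1 slide [  7.9  45.1 -77.1] turn [ 0.885 -0.013  2.999] ang 3.13
```

Call:
drive_tool(slide=[[2,15,-10],[4,30,-20],[6,45,-40],[6,45,-70],[6,45,-110],[6,45,-150],[6,45,-180],[6,45,-192],[6,45,-196],[6,45,-196]], turn=[[0,-0.15,0],[0,-0.29,0],[-0.01,-0.43,-0.01],[-0.01,-0.574,-0.015],[-0.01,-0.574,-0.015],[-0.01,-0.574,-0.015],[-0.01,-0.574,-0.015],[-0.01,-0.574,-0.015],[-0.01,-0.574,-0.015],[-0.01,-0.574,-0.015]], gripper=[0.8,0.8,0.8,0.8,0.8,0.8,0.8,0.8,0.8,0.8])

```text
t: 33.25
eef_pos: [0.5109, -0.1945, 0.0124]
tool_rot: [0.505, -0.495, 0.506, 0.494]
contact_force: [0.0, 0.4, 0.8]
gripper_width: 0.797
```

Call:
drive_tool(slide=[[0,0,0],[0,0,0],[0,0,0],[0,0,0],[0,0,0],[0,0,20],[0,0,45],[0,0,70],[0,0,80],[0,0,80]], turn=[[0,0,0],[0,0,0],[0,0,0],[0,0,0],[0,0,0],[0,0,0],[0,0,0],[0,0,-0.12],[0,0,-0.26],[0,0,-0.4]], gripper=[0.5,0.1,0.1,0.1,0.1,0.1,0.1,0.1,0.1,0.1])

```text
t: 34.25
eef_pos: [0.512, -0.1949, 0.0947]
tool_rot: [0.595, -0.384, 0.594, 0.382]
contact_force: [-0.4, 0.7, -1.9]
gripper_width: 0.466
```

```bash
python3 -c "
from h import *
st()
cam('scene','e3s.png')
"
```

```text
t 34.25 p [ 0.512  -0.1949  0.0947] hold [ 0.5119 -0.1948  0.1134] q [ 0.38  0.45 -0.16  1.97  0.1   0.73  1.3 ] F [-0.4  0.7 -1.9] g 0.466
[[ 0.003 -0.91   0.414]
 [-0.002  0.414  0.91 ]
 [-1.    -0.004 -0.001]]
```

View pics/e3s.png

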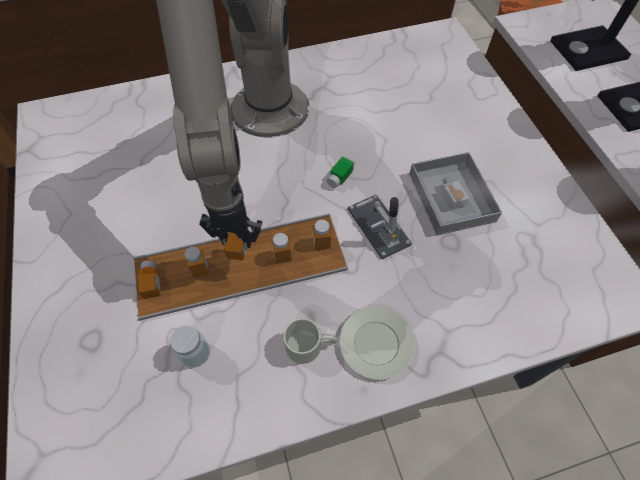

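Call:
drive_tool(slide=[[0,0,0],[0,0,0],[0,0,0],[0,0,0],[0,0,0],[0,0,0],[0,0,0],[0,0,0],[0,0,0],[0,0,0]], turn=[[0,0,-0.14],[0,0,-0.29],[0,0,-0.43],[0,0,-0.58],[0,0,-0.72],[0,0,-0.87],[0,0,-1.01],[0,0,-1.16],[0,0,-1.3],[0,0,-1.45]], gripper=[0.1,0.1,0.1,0.1,0.1,0.1,0.1,0.1,0.1,0.1])

```text
t: 35.3
eef_pos: [0.511, -0.1943, 0.0936]
tool_rot: [0.698, 0.11, 0.699, -0.112]
contact_force: [-0.1, 0.4, -1.0]
gripper_width: 0.467
```

Call:
drive_tool(slide=[[0,0,0],[0,0,0],[0,0,0],[0,0,0],[0,0,0],[0,0,0],[0,0,0],[0,0,0],[0,0,0],[0,0,0]], turn=[[0,0,-0.14],[0,0,-0.29],[0,0,-0.43],[0,0,-0.58],[0,0,-0.72],[0,0,-0.87],[0,0,-1.01],[0,0,-1.16],[0,0,-1.27],[0,0,-1.27]], gripper=[0.1,0.1,0.1,0.1,0.1,0.1,0.1,0.1,0.1,0.1])

```text
t: 36.3
eef_pos: [0.5106, -0.1938, 0.0933]
tool_rot: [-0.496, -0.503, -0.498, 0.503]
contact_force: [0.7, -0.7, -1.4]
gripper_width: 0.462
```

```bash
python3 -c "
from h import *
st()
rel([.512,-.194,.0331],[0,0,-1],[0.0,1,0])
crop('scene',(150,180,150,110),'e4s.png',5)
"
```

```text
t 36.3 p [ 0.5106 -0.1938  0.0933] hold [ 0.5107 -0.1938  0.112 ] q [-0.16  0.49  0.53  2.01 -0.37  0.74 -0.99] F [ 0.7 -0.7 -1.4] g 0.462
[[-0.003  1.    -0.013]
 [ 0.002 -0.013 -1.   ]
 [-1.    -0.003 -0.002]]
jaw 1 slide [  1.4  -0.2 -78.9] turn [-5.000e-03  3.000e-03 -3.129e+00] ang 3.13
jaw -1 slide [  1.4  -0.2 -78.9] turn [-0.002 -0.003  0.013] ang 0.01
```

View pics/e4s.png

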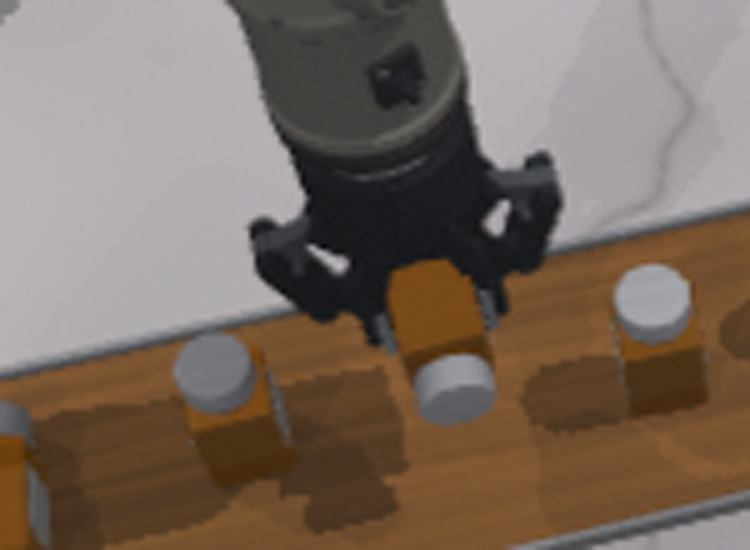

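Call:
drive_tool(slide=[[0,0,-25],[0,0,-50],[0,0,-68],[0,0,-76],[0,0,-79],[0,0,-80],[0,0,-80],[0,0,-80],[0,0,-80]], turn=[[0,0,0],[0,0,0],[0,0,0],[0,0,0],[0,0,0],[0,0,0],[0,0,0],[0,0,0],[0,0,0]], gripper=[0.1,0.1,0.1,0.1,0.1,0.1,0.6,0.75,0.75])

```text
t: 37.25
eef_pos: [0.5113, -0.194, 0.014]
tool_rot: [0.497, 0.502, 0.498, -0.502]
contact_force: [0.1, 0.2, 0.2]
gripper_width: 0.752
```

```bash
python3 -c "
from h import *
st()
z=np.array([0,0,1]);a=np.array([1,-.013,0]);b=np.array([.013,1,0]);th=.75
rel([.524,-.194,.035],-np.sin(th)*a-np.cos(th)*z,b)
"
```

```text
t 37.25 p [ 0.5113 -0.194   0.014 ] hold [ 0.5113 -0.194   0.0327] q [-0.08  0.62  0.43  2.03 -0.46  0.58 -0.91] F [0.1 0.2 0.2] g 0.752
[[-0.001  1.    -0.009]
 [ 0.002 -0.009 -1.   ]
 [-1.    -0.001 -0.002]]
jaw 1 slide [-0.   0.2  7.3] turn [ 1.151 -0.015  2.919] ang 3.14
jaw -1 slide [-0.   0.2  7.3] turn [ 0.007  0.749 -0.003] ang 0.75
```

Call:
drive_tool(slide=[[0,0,4],[0,0,7],[0,0,7],[0,0,7],[0,0,7],[0,0,7],[0,0,7],[0,0,7],[0,0,7],[0,0,7]], turn=[[0,0.13,0],[0,0.27,0],[0,0.42,0],[0.01,0.56,0],[0.01,0.7,0],[0.01,0.75,0],[0.01,0.75,0],[0.01,0.75,0],[0.01,0.75,0],[0.01,0.75,0]], gripper=[0.75,0.75,0.75,0.75,0.75,0.75,0.1,0.1,0.1,0.1])

```text
t: 38.25
eef_pos: [0.5111, -0.1942, 0.0218]
tool_rot: [-0.278, -0.287, -0.648, 0.649]
contact_force: [1.2, 0.7, -2.2]
gripper_width: 0.461
```

```bash
python3 -c "
from h import *
st()
cam('top','e5t.png');crop('scene',(150,180,150,110),'e5s.png',5)
"
```

```text
t 38.25 p [ 0.5111 -0.1942  0.0218] hold [ 0.5239 -0.1944  0.0355] q [-0.15  1.02  0.55  1.49 -0.24  1.48 -1.12] F [ 1.2  0.7 -2.2] g 0.461
[[-0.681  0.732 -0.012]
 [ 0.011 -0.006 -1.   ]
 [-0.732 -0.681 -0.004]]
```

View pics/e5t.png

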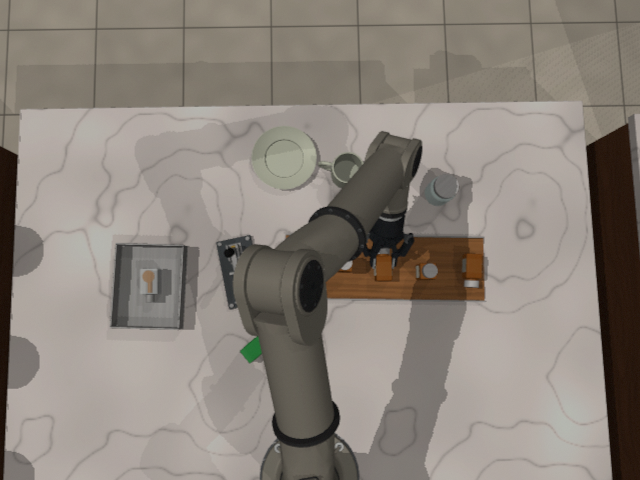

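Call:
drive_tool(slide=[[0,0,20],[0,0,45],[0,0,70],[0,0,90],[0,0,95],[0,0,95],[0,0,95],[0,0,95],[0,0,95],[0,0,95]], turn=[[0,0,0],[0,0,0],[0.095,0,0.1],[0.19,0,0.205],[0.29,-0.005,0.31],[0.385,-0.006,0.415],[0.48,-0.008,0.515],[0.58,-0.01,0.62],[0.675,-0.011,0.725],[0.77,-0.012,0.83]], gripper=[0.1,0.1,0.1,0.1,0.1,0.1,0.1,0.1,0.1,0.1])

```text
t: 39.35
eef_pos: [0.5112, -0.1947, 0.1185]
tool_rot: [0.389, 0.091, 0.895, -0.198]
contact_force: [0.6, -0.5, -1.9]
gripper_width: 0.458
```

Call:
drive_tool(slide=[[0,0,0],[0,0,0],[0,0,0],[0,0,0],[0,0,0],[0,0,0],[0,0,0],[0,0,0],[0,0,0],[0,0,0]], turn=[[0.095,0,0.1],[0.19,0,0.205],[0.29,-0.005,0.31],[0.385,-0.006,0.415],[0.48,-0.008,0.515],[0.58,-0.01,0.62],[0.675,-0.011,0.725],[0.77,-0.012,0.83],[0.865,-0.014,0.93],[0.96,-0.015,1.03]], gripper=[0.1,0.1,0.1,0.1,0.1,0.1,0.1,0.1,0.1,0.1])

```text
t: 40.35
eef_pos: [0.511, -0.1958, 0.1202]
tool_rot: [0.357, -0.183, 0.809, 0.43]
contact_force: [-0.3, -0.4, -2.0]
gripper_width: 0.461
```

```bash
python3 -c "
from h import *
st()
z=np.array([0,0,1]);a=np.array([1,-.013,0]);b=np.array([.013,1,0]);th=.75
rel([.52,-.194,.12],-np.cos(th)*a-np.sin(th)*z,b)
"
```

```text
t 40.35 p [ 0.511  -0.1958  0.1202] hold [ 0.5237 -0.196   0.1339] q [ 0.26  0.81 -0.12  1.44  0.17  1.64  1.05] F [-0.3 -0.4 -2. ] g 0.461
[[-0.679 -0.602  0.42 ]
 [ 0.011  0.564  0.826]
 [-0.734  0.566 -0.376]]
jaw 1 slide [ -4.7   2.  -12.9] turn [0.416 0.066 0.419] ang 0.59
jaw -1 slide [ -4.7   2.  -12.9] turn [-1.802  0.055 -1.807] ang 2.55
```

Call:
drive_tool(slide=[[-1,0,0],[-2,1,0],[-3,1,0],[-5,2,-5],[-5,2,-20],[-5,2,-45],[-5,2,-65],[-5,2,-75],[-5,2,-77],[-5,2,-77]], turn=[[0.1,0.016,0.1],[0.2,0.03,0.2],[0.3,0.05,0.3],[0.4,0.06,0.4],[0.416,0.066,0.419],[0.416,0.066,0.419],[0.416,0.066,0.419],[0.416,0.066,0.419],[0.416,0.066,0.419],[0.416,0.066,0.419]], gripper=[0.1,0.1,0.1,0.1,0.1,0.1,0.1,0.1,0.1,0.1])

```text
t: 41.35
eef_pos: [0.5061, -0.1939, 0.0433]
tool_rot: [0.263, -0.254, 0.66, 0.656]
contact_force: [-0.3, -0.6, -1.0]
gripper_width: 0.459
```

```bash
python3 -c "
from h import *
st()
crop('scene',(150,180,150,110),'e6s.png',5); cam('top','e6t.png')
"
```

```text
t 41.35 p [ 0.5061 -0.1939  0.0433] hold [ 0.5198 -0.1941  0.0561] q [ 0.34  0.96 -0.26  1.41  0.27  1.63  1.54] F [-0.3 -0.6 -1. ] g 0.459
[[-0.732 -0.681  0.013]
 [ 0.01   0.009  1.   ]
 [-0.681  0.732 -0.   ]]
```

View pics/e6t.png

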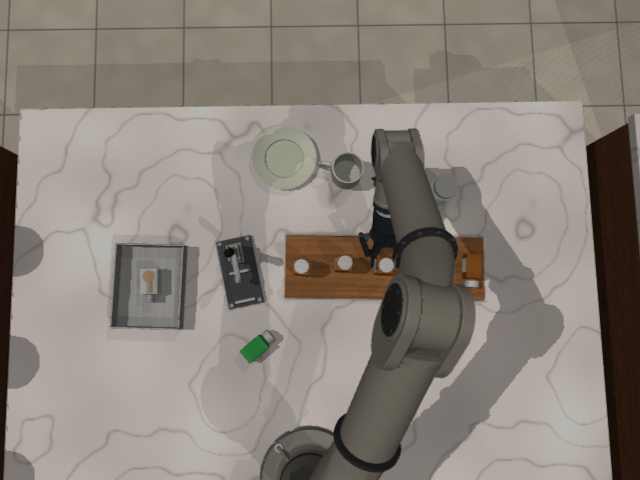

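Call:
drive_tool(slide=[[0,0,-1],[0,0,-2],[0,0,-4],[0,0,-5],[0,0,-6],[0,0,-6]], turn=[[0,0,0],[0,0,0],[0,0,0],[0,0,0],[0,0,0],[0,0,0]], gripper=[0.1,0.1,0.1,0.1,0.1,0.1])

```text
t: 42.05
eef_pos: [0.5071, -0.194, 0.0408]
tool_rot: [0.263, -0.255, 0.66, 0.656]
contact_force: [0.8, 1.0, 13.1]
gripper_width: 0.465
```

Call:
drive_tool(slide=[[0,0,0],[0,0,0],[0,0,0],[8,0,7],[22,0,20],[38,0,40],[40,0,80],[30,0,125],[20,10,155],[10,20,160]], turn=[[0,0,0],[0,0,0],[0,0,0],[0,0,0],[0,0,0],[0,0,0],[0,0,0],[0,-0.1,0],[0,-0.2,0],[0,-0.3,0]], gripper=[0.55,0.7,0.75,0.75,0.75,0.75,0.75,0.75,0.75,0.75])

```text
t: 43.05
eef_pos: [0.5196, -0.174, 0.205]
tool_rot: [0.362, -0.353, 0.612, 0.608]
contact_force: [-0.1, -0.1, -0.5]
gripper_width: 0.745
```

```bash
python3 -c "
from h import *
st(); jars(); cam('scene','e7s.png'); cam('top','e7t.png')
"
```

```text
t 43.05 p [ 0.5196 -0.174   0.205 ] hold [ 0.5287 -0.1741  0.2213] q [ 0.39  0.6  -0.33  1.53  0.21  1.56  1.56] F [-0.1 -0.1 -0.5] g 0.745
[[-0.488 -0.873  0.014]
 [ 0.008  0.011  1.   ]
 [-0.873  0.488  0.001]]
top lid 146.0 [301.  265.5] [13.4 13.4] 45.0 [0.518 0.013]
top lid 145.0 [344.5 262. ] [13.4 13.4] 45.0 [ 0.525 -0.097]
top lid 149.0 [386.  264.5] [13. 14.] 90.0 [ 0.517 -0.202]
top lid 71.0 [471. 283.] [ 6. 14.] 90.0 [ 0.466 -0.415]
top body 377.5 [472.5 266.5] [25. 19.] 90.0 [ 0.507 -0.415]
scene lid 75.5 [147.8 263.4] [ 7.3 14.7] 81.3 [ 0.454 -0.415]
scene body 442.5 [147.9 283.6] [29.4 20.5] 79.7 [ 0.521 -0.416]
scene body 182.0 [198.6 268.8] [15.8 17.7] 71.6 [ 0.517 -0.296]
scene lid 170.0 [238.5 248. ] [14. 15.] 90.0 [ 0.477 -0.193]
scene body 141.5 [243.2 263.2] [14.3 16. ] 77.0 [ 0.533 -0.191]
scene lid 165.0 [280. 240.] [14. 14.] 90.0 [ 0.484 -0.088]
scene lid 158.0 [322. 227.] [14. 14.] 90.0 [0.478 0.024]
```

View pics/e7s.png

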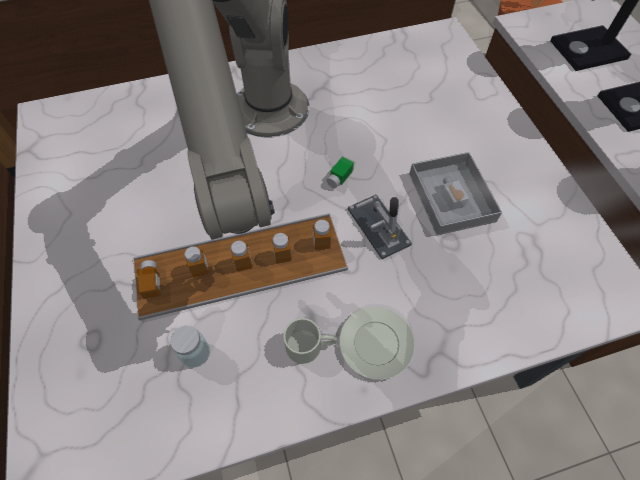

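View pics/e7t.png

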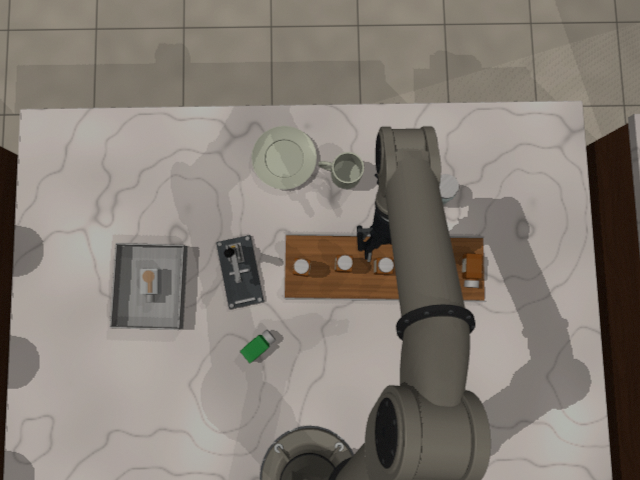

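Jar C stands at scene (240,253). Last is jar E at top (472,267).

```bash
python3 -c "
from h import *
rel([.508,-.414,.034],[0,0,-1],[0.02,1,0])
"
```

```text
jaw 1 slide [  -9.1 -239.8 -186.6] turn [-0.011 -0.52  -0.007] ang 0.52
jaw -1 slide [  -9.1 -239.8 -186.6] turn [ 0.806 -0.017  3.029] ang 3.13
```

Call:
drive_tool(slide=[[-2,-40,0],[-4,-80,0],[-6,-120,0],[-8,-160,0],[-9,-200,0],[-9,-240,0],[-9,-240,-40],[-9,-240,-85],[-9,-240,-115],[-9,-240,-130]], turn=[[0,-0.12,0],[0,-0.25,0],[-0.01,-0.38,0],[-0.01,-0.52,-0.01],[-0.01,-0.52,-0.01],[-0.01,-0.52,-0.01],[-0.01,-0.52,-0.01],[-0.01,-0.52,-0.01],[-0.01,-0.52,-0.01],[-0.01,-0.52,-0.01]], gripper=[0.8,0.8,0.8,0.8,0.8,0.8,0.8,0.8,0.8,0.8])

```text
t: 44.25
eef_pos: [0.5064, -0.4133, 0.0666]
tool_rot: [0.505, -0.491, 0.506, 0.498]
contact_force: [0.0, 0.0, 0.2]
gripper_width: 0.801
```

```bash
python3 -c "
from h import *
st()
rel([.508,-.414,.034],[0,0,-1],[0.02,1,0])
crop('scene',(100,180,150,130),'f1s.png',4)
"
```

```text
t 44.25 p [ 0.5064 -0.4133  0.0666] hold [ 0.5065 -0.4134  0.0853] q [ 0.79  0.64 -0.28  1.71  0.23  0.83  1.96] F [0.  0.  0.2] g 0.801
[[-0.007 -1.     0.022]
 [ 0.006  0.022  1.   ]
 [-1.     0.007  0.006]]
jaw 1 slide [  1.6  -0.7 -51.3] turn [-0.006 -0.007  0.002] ang 0.01
jaw -1 slide [  1.6  -0.7 -51.3] turn [-0.011  0.01  -3.139] ang 3.14
```

View pics/f1s.png

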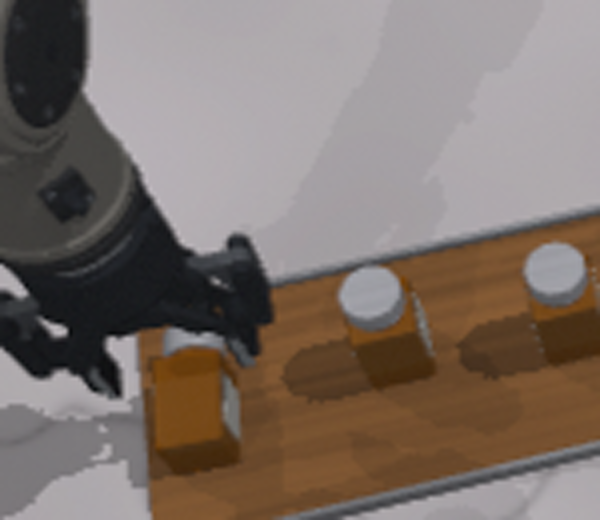

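Call:
drive_tool(slide=[[2,0,-25],[2,0,-42],[2,0,-50],[2,0,-53],[2,0,-53],[2,0,-53],[2,0,-53],[2,0,-53],[2,0,-53],[2,0,-53]], turn=[[0,0,0],[0,0,0],[0,0,0],[0,0,0],[0,0,0],[0,0,0],[0,0,0],[0,0,0],[0,0,0],[0,0,0]], gripper=[0.8,0.8,0.8,0.8,0.8,0.5,0.1,0.1,0.1,0.1])

```text
t: 45.3
eef_pos: [0.509, -0.4139, 0.0143]
tool_rot: [0.505, -0.492, 0.506, 0.497]
contact_force: [-1.2, -1.4, 7.1]
gripper_width: 0.463
```

Call:
drive_tool(slide=[[0,2,20],[0,4,45],[0,8,70],[0,10,80],[0,10,80],[0,10,80],[0,10,80],[0,10,80],[0,10,80],[0,10,80]], turn=[[0,0,0],[0,0,0],[0,0,-0.14],[0,0,-0.28],[0,0,-0.42],[0,0,-0.56],[0,0,-0.7],[0,0,-0.84],[0,0,-0.98],[0,0,-1.12]], gripper=[0.1,0.1,0.1,0.1,0.1,0.1,0.1,0.1,0.1,0.1])

```text
t: 46.3
eef_pos: [0.5086, -0.4033, 0.094]
tool_rot: [0.692, -0.146, 0.69, 0.151]
contact_force: [0.1, 1.0, -1.8]
gripper_width: 0.462
```

Call:
drive_tool(slide=[[0,0,0],[0,0,0],[0,0,0],[0,0,0],[0,0,0],[0,0,0],[0,0,0],[0,0,0],[0,0,0],[0,0,0]], turn=[[0,0,-0.14],[0,0,-0.29],[0,0,-0.43],[0,0,-0.58],[0,0,-0.72],[0,0,-0.87],[0,0,-1.01],[0,0,-1.16],[0,0,-1.3],[0,0,-1.44]], gripper=[0.1,0.1,0.1,0.1,0.1,0.1,0.1,0.1,0.1,0.1])

```text
t: 47.3
eef_pos: [0.5083, -0.4024, 0.0936]
tool_rot: [0.619, 0.348, 0.615, -0.344]
contact_force: [0.3, -0.9, -3.1]
gripper_width: 0.465
```

```bash
python3 -c "
from h import *
st()
rel([.508,-.405,.034],[0,0,-1],[0.01,1,0])
crop('scene',(100,180,150,130),'f2s.png',4)
"
```

```text
t 47.3 p [ 0.5083 -0.4024  0.0936] hold [ 0.5081 -0.4025  0.1123] q [ 0.33  0.6   0.35  1.76 -0.27  0.83 -0.22] F [ 0.3 -0.9 -3.1] g 0.465
[[ 0.007  0.853  0.521]
 [ 0.001  0.521 -0.853]
 [-1.     0.007  0.003]]
jaw 1 slide [ -0.3  -2.6 -78.3] turn [-1.000e-02  1.000e-03  2.583e+00] ang 2.58
jaw -1 slide [ -0.3  -2.6 -78.3] turn [ 0.001  0.007 -0.558] ang 0.56
```

View pics/f2s.png

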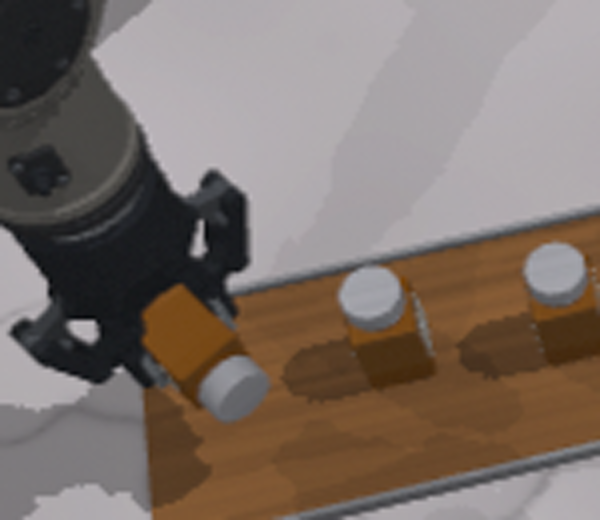

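I'll set it down with the lid angled slightly to −y, so the leaning wrist stays clear of the sugar jar.

Call:
drive_tool(slide=[[0,-1,0],[0,-2,0],[0,-3,0],[0,-3,0],[0,-3,-10],[0,-3,-30],[0,-3,-55],[0,-3,-70],[0,-3,-78],[0,-3,-80]], turn=[[0,0,-0.14],[0,0,-0.29],[0,0,-0.43],[0,0,-0.58],[0,0,-0.72],[0,0.01,-0.86],[0,0.01,-0.86],[0,0.01,-0.86],[0,0.01,-0.86],[0,0.01,-0.86]], gripper=[0.1,0.1,0.1,0.1,0.1,0.1,0.1,0.1,0.1,0.1])

```text
t: 48.35
eef_pos: [0.5079, -0.4045, 0.0139]
tool_rot: [-0.413, -0.572, -0.416, 0.573]
contact_force: [-6.4, 7.3, 18.4]
gripper_width: 0.464
```

Call:
drive_tool(slide=[[0,0,0],[0,0,0],[0,0,0],[0,0,0]], turn=[[0,0,0],[0,0,0],[0,0,0],[0,0,0]], gripper=[0.1,0.6,0.75,0.75])

```text
t: 48.75
eef_pos: [0.5082, -0.4048, 0.0143]
tool_rot: [-0.414, -0.572, -0.416, 0.573]
contact_force: [0.5, -0.0, 0.5]
gripper_width: 0.748
```

```bash
python3 -c "
from h import *
o,M=st()
b=-M[:,2]; b[2]=0; b/=np.linalg.norm(b); a=np.array([b[1],-b[0],0]); print('a',a)
z=np.array([0,0,1]);th=.75; h=o['eef_pos']+np.array([0,0,.0187])+.013*a; h[2]=.035; print(h)
rel(h,-np.sin(th)*a-np.cos(th)*z,b)
crop('scene',(100,180,150,130),'f3s.png',4)
"
```

```text
t 48.75 p [ 0.5082 -0.4048  0.0143] hold [ 0.5083 -0.4049  0.033 ] q [ 0.22  0.76  0.51  1.78 -0.52  0.74 -0.88] F [ 0.5 -0.   0.5] g 0.748
[[-0.003  0.95  -0.311]
 [ 0.002 -0.311 -0.95 ]
 [-1.    -0.004 -0.   ]]
a [ 0.95026455 -0.31144386  0.        ]
[ 0.52056109 -0.40887552  0.035     ]
jaw 1 slide [ 0.2 -0.1  7. ] turn [ 1.098 -0.361  2.921] ang 3.14
jaw -1 slide [ 0.2 -0.1  7. ] turn [0.232 0.709 0.   ] ang 0.75
```

View pics/f3s.png

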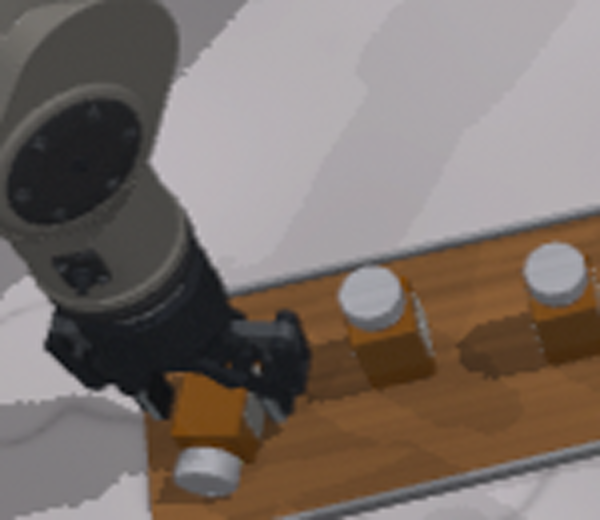

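Call:
drive_tool(slide=[[0,0,4],[0,0,7],[0,0,7],[0,0,7],[0,0,7],[0,0,7],[0,0,7],[0,0,7],[0,0,7],[0,0,7]], turn=[[0.04,0.13,0],[0.08,0.26,0],[0.13,0.4,0],[0.17,0.53,0],[0.21,0.66,0],[0.232,0.709,0],[0.232,0.709,0],[0.232,0.709,0],[0.232,0.709,0],[0.232,0.709,0]], gripper=[0.75,0.75,0.75,0.75,0.75,0.75,0.1,0.1,0.1,0.1])

```text
t: 49.8
eef_pos: [0.5081, -0.4048, 0.0221]
tool_rot: [-0.177, -0.382, -0.595, 0.685]
contact_force: [0.1, 0.9, -2.1]
gripper_width: 0.463
```

```bash
python3 -c "
from h import *
st(); cam('top','f4t.png'); crop('scene',(100,180,150,130),'f4s.png',4)
"
```

```text
t 49.8 p [ 0.5081 -0.4048  0.0221] hold [ 0.5202 -0.4088  0.0358] q [ 0.23  1.17  0.6   1.15 -0.29  1.66 -1.1 ] F [ 0.1  0.9 -2.1] g 0.463
[[-0.646  0.697 -0.312]
 [ 0.212 -0.229 -0.95 ]
 [-0.733 -0.68  -0.   ]]
```

View pics/f4t.png

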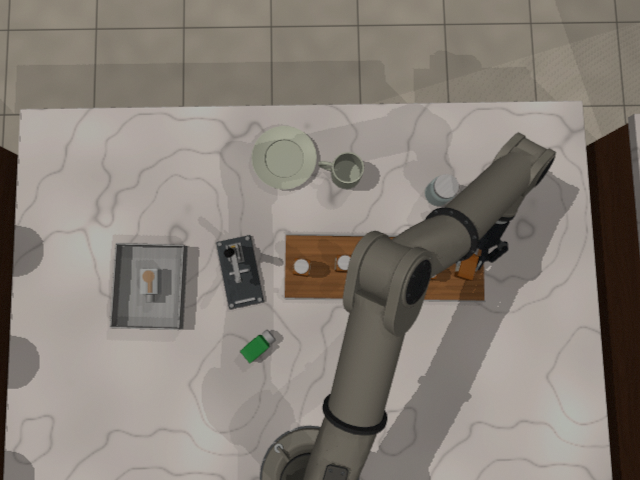

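Call:
drive_tool(slide=[[0,0,20],[0,0,45],[0,0,70],[0,0,90],[0,0,95],[0,0,95],[0,0,95],[0,0,95],[0,0,95],[0,0,95]], turn=[[0,0,0],[0,0,0],[0.09,-0.03,0.1],[0.18,-0.06,0.205],[0.275,-0.09,0.31],[0.365,-0.12,0.415],[0.455,-0.15,0.515],[0.55,-0.18,0.62],[0.64,-0.21,0.725],[0.73,-0.24,0.83]], gripper=[0.1,0.1,0.1,0.1,0.1,0.1,0.1,0.1,0.1,0.1])

```text
t: 50.9
eef_pos: [0.5083, -0.4057, 0.12]
tool_rot: [0.356, 0.226, 0.869, -0.258]
contact_force: [0.1, -0.1, -2.2]
gripper_width: 0.459
```

Call:
drive_tool(slide=[[0,0,0],[0,0,0],[0,0,0],[0,0,0],[0,0,0],[0,0,0],[0,0,0],[0,0,0],[0,0,0],[0,0,0]], turn=[[0.09,-0.03,0.1],[0.18,-0.06,0.205],[0.275,-0.09,0.31],[0.365,-0.12,0.415],[0.455,-0.15,0.515],[0.55,-0.18,0.62],[0.64,-0.21,0.725],[0.73,-0.24,0.83],[0.82,-0.27,0.93],[0.91,-0.3,1.03]], gripper=[0.1,0.1,0.1,0.1,0.1,0.1,0.1,0.1,0.1,0.1])

```text
t: 51.9
eef_pos: [0.5081, -0.4072, 0.123]
tool_rot: [0.419, -0.057, 0.828, 0.367]
contact_force: [-0.1, 0.8, -2.9]
gripper_width: 0.463
```

```bash
python3 -c "
from h import *
st()
a=np.array([.95,-.311,0]);b=np.array([.311,.95,0]);z=np.array([0,0,1]);th=.75
rel([.515,-.408,.12],-np.cos(th)*a-np.sin(th)*z,b)
"
```

```text
t 51.9 p [ 0.5081 -0.4072  0.123 ] hold [ 0.5201 -0.4111  0.1368] q [ 0.54  0.97 -0.05  1.11  0.16  1.8   1.13] F [-0.1  0.8 -2.9] g 0.463
[[-0.642 -0.403  0.653]
 [ 0.214  0.723  0.656]
 [-0.736  0.561 -0.379]]
jaw 1 slide [ -6.1   3.4 -15.8] turn [ 0.421 -0.06   0.426] ang 0.6
jaw -1 slide [ -6.1   3.4 -15.8] turn [-1.694  0.591 -1.805] ang 2.54
```

Call:
drive_tool(slide=[[-1,1,-5],[-2,1,-15],[-4,2,-25],[-6,3,-40],[-6,3,-55],[-6,3,-65],[-6,3,-70],[-6,3,-70]], turn=[[0.1,-0.015,0.1],[0.2,-0.03,0.2],[0.3,-0.045,0.3],[0.4,-0.06,0.4],[0.421,-0.06,0.426],[0.421,-0.06,0.426],[0.421,-0.06,0.426],[0.421,-0.06,0.426]], gripper=[0.1,0.1,0.1,0.1,0.1,0.1,0.1,0.1])

```text
t: 52.7
eef_pos: [0.5018, -0.4043, 0.0529]
tool_rot: [0.359, -0.152, 0.691, 0.608]
contact_force: [0.2, 0.6, -1.7]
gripper_width: 0.465
```

```bash
python3 -c "
from h import *
st()
a=np.array([.95,-.311,0]);b=np.array([.311,.95,0]);z=np.array([0,0,1]);th=.75
rel([.515,-.408,.054],-np.cos(th)*a-np.sin(th)*z,b)
cam('scene','f5s.png'); cam('top','f5t.png')
"
```

```text
t 52.7 p [ 0.5018 -0.4043  0.0529] hold [ 0.5148 -0.4085  0.0656] q [ 0.6   1.09 -0.18  1.07  0.26  1.81  1.65] F [ 0.2  0.6 -1.7] g 0.465
[[-0.696 -0.647  0.312]
 [ 0.227  0.214  0.95 ]
 [-0.681  0.732 -0.002]]
jaw 1 slide [  0.2   0.5 -11.6] turn [ 0.002 -0.001  0.001] ang 0.0
jaw -1 slide [  0.2   0.5 -11.6] turn [-2.183  0.714 -2.14 ] ang 3.14
```

View pics/f5s.png

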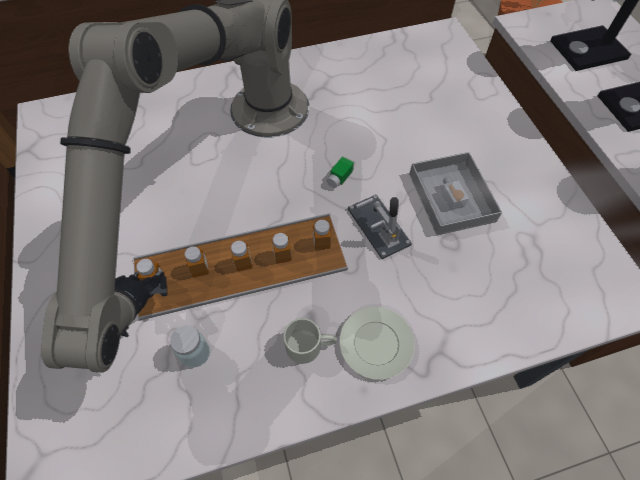

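View pics/f5t.png

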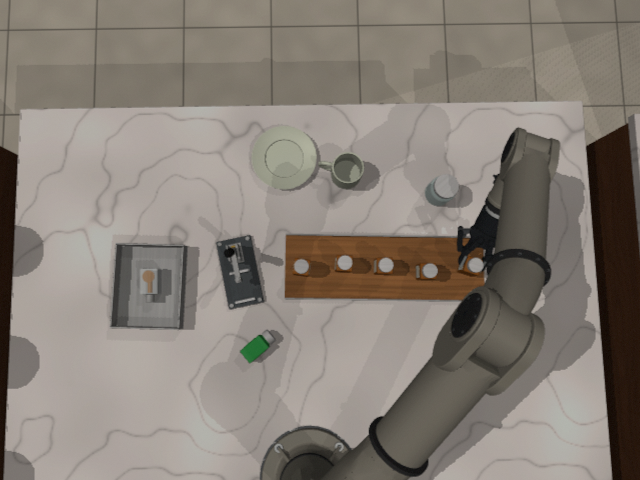

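Call:
drive_tool(slide=[[0,3,-4],[0,5,-8],[0,5,-10],[0,5,-12],[0,5,-13],[0,5,-14],[0,5,-15]], turn=[[0,0,0],[0,0,0],[0,0,0],[0,0,0],[0,0,0],[0,0,0],[0,0,0]], gripper=[0.1,0.1,0.1,0.1,0.1,0.1,0.1])

```text
t: 53.5
eef_pos: [0.5024, -0.3996, 0.0388]
tool_rot: [0.36, -0.152, 0.691, 0.608]
contact_force: [-0.2, -0.4, -1.6]
gripper_width: 0.459
```

Call:
drive_tool(slide=[[0,0,-1],[0,0,-2],[0,0,-3],[0,0,-3]], turn=[[0,0,0],[0,0,0],[0,0,0],[0,0,0]], gripper=[0.1,0.1,0.1,0.1])

```text
t: 53.9
eef_pos: [0.5024, -0.3997, 0.0373]
tool_rot: [0.36, -0.152, 0.691, 0.608]
contact_force: [0.4, 0.9, 5.0]
gripper_width: 0.458
```

Contact. Release and back off along the tool axis, then go high and clear.

Call:
drive_tool(slide=[[0,0,0],[0,0,0],[0,0,0],[8,-3,8],[21,-7,21],[36,-12,40],[38,-15,80],[30,-15,125],[20,-15,170],[10,-15,200]], turn=[[0,0,0],[0,0,0],[0,0,0],[0,0,0],[0,0,0],[0,0,0],[0,0,0],[0,-0.1,0],[0,-0.2,0],[0,-0.3,0]], gripper=[0.55,0.7,0.75,0.75,0.75,0.75,0.75,0.75,0.75,0.75])

```text
t: 54.9
eef_pos: [0.5131, -0.4142, 0.2374]
tool_rot: [0.459, -0.243, 0.629, 0.579]
contact_force: [0.7, -0.9, 1.3]
gripper_width: 0.751
```

Call:
drive_tool(slide=[[-20,0,20],[-40,0,50],[-60,0,80],[-80,0,110],[-80,0,130],[-80,0,130]], turn=[[0,-0.1,0],[0,-0.2,0],[0,-0.3,0],[0,-0.3,0],[0,-0.3,0],[0,-0.3,0]], gripper=[0.75,0.75,0.75,0.75,0.75,0.75])

```text
t: 55.5
eef_pos: [0.4331, -0.4152, 0.3713]
tool_rot: [0.549, -0.328, 0.553, 0.533]
contact_force: [0.5, -0.3, -0.8]
gripper_width: 0.749
```

```bash
python3 -c "
from h import *
st(); cam('scene','g1s.png'); crop('top',(100,225,400,130),'g1t.png',2)
c=cam('top')
rt,_=comps('top',(270,230,225,80))
for nm,a,r in _:
  if a<600: print(nm,a,r[0],onz(c,*r[0],.09).round(3))
"
```

```text
t 55.5 p [ 0.4331 -0.4152  0.3713] hold [ 0.4365 -0.4194  0.3892] q [ 0.69  0.43  0.    1.34 -0.06  1.66  2.02] F [ 0.5 -0.3 -0.8] g 0.749
[[-0.181 -0.949  0.257]
 [ 0.222  0.215  0.951]
 [-0.958  0.23   0.172]]
```

View pics/g1s.png

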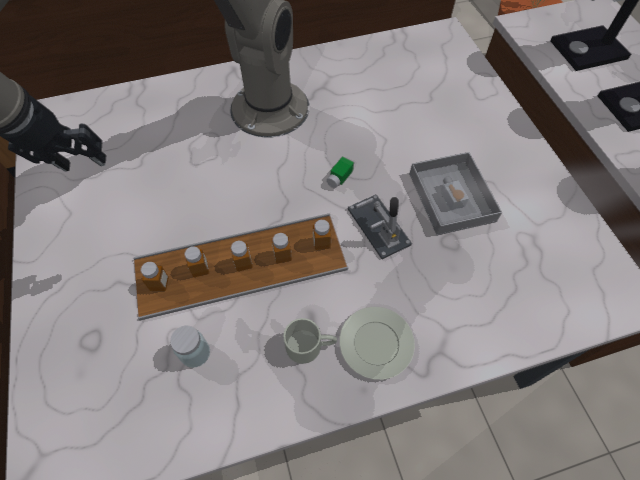

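View pics/g1t.png

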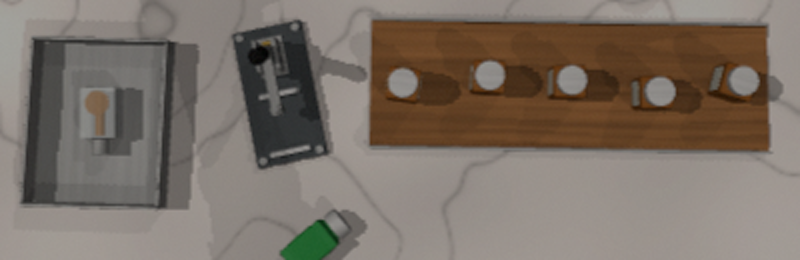

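Five jars stand in the lane, lids up (top crop x 403, 490, 571, 659, 742). The clamp is shut on an empty seat, and the block is in the pan. A short wait and one last check before handing in.

Call:
drive_tool(slide=[[0,0,0],[0,0,0],[0,0,0],[0,0,0],[0,0,0],[0,0,0],[0,0,0],[0,0,0],[0,0,0],[0,0,0]], turn=[[0,0,0],[0,0,0],[0,0,0],[0,0,0],[0,0,0],[0,0,0],[0,0,0],[0,0,0],[0,0,0],[0,0,0]], gripper=[0.75,0.75,0.75,0.75,0.75,0.75,0.75,0.75,0.75,0.75])

```text
t: 56.7
eef_pos: [0.4333, -0.4135, 0.3658]
tool_rot: [0.548, -0.326, 0.553, 0.537]
contact_force: [0.6, -0.6, -0.5]
gripper_width: 0.751
```

```bash
python3 -c "
from h import *
c=cam('top'); print('shift since last:')
d=cv2.absdiff(cv2.imread('pics/g1s.png'),cv2.cvtColor(cam('scene')['color'],cv2.COLOR_RGB2BGR)); print((d[200:].max(2)>25).sum())
for x in (403,490,571,659,742): print(x)
for u,v in [(301.5,266),(345,263),(385.5,265),(429.5,271),(471,265)]: print(onz(c,u,v,.09).round(3))
a=cam('top')['color']; b=cv2.cvtColor(cv2.imread('pics/top0.png'),cv2.COLOR_BGR2RGB)
print('bystander diff', (cv2.absdiff(a,b)[110:215,240:470].max(2)>30).sum())
bot.hand_in()
"
```

```text
shift since last:
156
403
490
571
659
742
[0.513 0.011 0.09 ]
[ 0.519 -0.094  0.09 ]
[ 0.512 -0.191  0.09 ]
[ 0.495 -0.297  0.09 ]
[ 0.508 -0.398  0.09 ]
bystander diff 0
the job is handed in; nothing more can be done
```

I did the whole job and handed it in at about 57 s, well inside the 210 s limit.

- **Clamp and block:** I threw the handle open before touching the block. I then lifted the block out, set it flat in the wash pan and flipped the empty clamp shut.
- **Jars:** I stood all four fallen jars upright between the rails. The first grasp of the jar nearest the dispenser ran into joint limits, so I laid it back and regrasped it at a 45° lean. I turned two others half round on the lane first, because their lids faced the robot.

**Last checks:**
- Both views, taken about a second before hand-in, show the block in the pan and the handle back in its shut position over an empty seat.
- They also show five jars upright, lids up, at about x 0.50–0.52 m, inside the rails.
- The top view of the cup, sugar jar and plate has not changed since the start (0 pixels differ), and the green look-alike was not touched.

One reading is unexplained: 156 pixels changed in the lower part of the scene view during the final one-second wait. The arm sagged about 5 mm in that time, so its moving shadow is a likely cause, but I did not look at that last picture to confirm. The jar positions above use pixels read from the picture before that wait, so they would not show a jar moving during it.

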